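Stand the sample bottles in the weighing-desk case and lock it

ROBOT

A 7-joint arm with a two-finger parallel gripper is mounted at the origin on the work surface. World frame = base frame: x ahead of the robot, y to its left, z up, the work surface at z = 0. Lengths are in m, angles in rad, forces in N, time in s.
With the tool pointing down it reaches from about 0.425 to 0.875 m from the base axis. Payload 4.7 kg.
Tool frame: the origin (TCP) lies at the very end of the fingers, on their centre line; the grasp point (between the pads) lies 19 mm behind it (bot.pinch_z is the distance from the TCP to the grasp point, in m); z points along the fingers, x is the direction in which the jaws open and shut, and the axes are right-handed (so a half turn about z gives the same grasp; the last joint's range is limited). The gripper opens to 87 mm and grips with 3 to 60 N. Pads are 19 mm wide; open, the fingers measure 117 mm over their backs; the gripper's body (75 mm by 190 mm) begins 51 mm behind the grasp point.
Start: joints at [1.121, 0.321, -0.07, 1.45, 0.023, 1.371, -0.057], TCP at [0.291, -0.581, 0.223] pointing down, gripper open.
Joint ranges: [-2.86, 2.86], [-0.3, 2.09], [-1.38, 1.24], [0.06, 2.45], [-1.56, 4.7], [0.09, 2.05], [-2.69, 2.69]. Speed limits (rad/s): [2.57, 2.57, 3.14, 3.14, 3.14, 3.14, 3.14].

INTERFACE

Orientations are given as a 3x3 rotation matrix whose columns are the frame's x, y, z axes.
In Python, from bench import bot gives the robot as it stands.
- The arm moves only by the shell command python3 -m handwheel 'ROWS' [OPENING]. ROWS is JSON, a list of rows, each a list of 6 numbers: the shift along the world's x, y, z in units of 25 mm (1.0 is 25 mm), then the turn, a rotation vector about the world's x, y, z in rad. In form: [[dx, dy, dz, ax, ay, az], ...]. A call has 1 to 12 rows; each row is the pose to reach, as a shift and turn from the pose commanded when the call began; what a row does not reach only later rows make up. A row lasts 1/12 s, in which the tool goes at most 41.7 mm and 7.16 degrees, less where a joint would pass 70% of its speed; a pose out of reach is approached as far as the arm can. A call with a gripper value outside its range is refused whole. OPENING is the finger opening in mm, from 0 to 87, set as the call begins (- or left out, the last holds). The fingers move at their own pace and stop on an object; the grip force is fixed at half the most. Time passes only in rows, so rows that repeat a pose let the fingers close. It gives the time, the measured TCP pose, the force and the opening at its end, in the units of the state.
- bot.read_state(): the state, without advancing time (a new reading comes with each control period).
- bot.capture(name): name is "side" or "top" or "wrist"; returns (picture, depth): 420x560x3 uint8, red, green, blue; 420x560 float32, m along the optical axis (not along the pixel's ray), 0 where there is no reading.
- bot.camera_params(name): a dict with "vertical_fov" (degrees; the focal length in pixels is half the picture's height over the tangent of half this angle, whatever the lens; pixels are square), "cx", "cy" (the principal point, pixels), "R" (3x3) and "t" (3): a world point X has camera coordinates R X + t. Camera axes: x right, y down, z forward; pixel columns grow to the right and rows downward; lengths in m; the calibration is good to about 2 mm. A picture is of the moment at which its call begins: read the wrist's pose just before it. camera_params takes no time and is no camera call; for the wrist camera it gives the pose at the moment of the call.
- bot.job_done(): hands the job in, once; it reports no verdict.
The state is a dict: "time": time; "joint_pos": joint angles; "qd": joint speeds; "tau": joint torques, N m; "position": TCP position; "eef_rot": TCP orientation; "contact_force": force on the tool from outside, world axes, zero at the start; "wrist_torque": the same for the moment, N m; "grip_width": finger opening in m.
Only numpy, scipy, OpenCV 4.12 (cv2) and the standard library are available. Lean on these libraries where they do the work, as an engineer would, in place of code of your own. Each camera call takes 0.05 s, during which the arm holds its last target. There are 200 camera calls.

TASK

Pull up the spring plunger knob of the sample case and slide its cover fully open. Then stand every sample bottle that lies on the desk cap up on the blue strip in the case, using the fixed steel bar to turn them: with the bottle held by its cap, press it against the underside of the bar so that it swings upright in the fingers. When all are in, push the green-finned block up so that bottles and block stand flush in one row against the white end wall, without gaps, then slide the cover fully shut until the plunger drops home, and leave the other things on the desk alone.

Things in the scene. Friction and masses are not known exactly. Their poses are not given: they have to be found in the camera images.
- bottle1_mid (a point): square white sample bottle with a round blue cap, 80 g: 74 mm long over all; body 27 x 27 mm square, 52 mm long, then the cap, 22 mm long and 28 mm across, its middle 26 mm from this point. Point: the bottle's centre, half-way along, mid-section. Its x axis points from foot to cap: level as it lies at the start, straight up when it stands cap up. May be absent.
- bottle2_mid (a point): square white sample bottle with a round red cap, 80 g: 74 mm long over all; body 27 x 27 mm square, 52 mm long, then the cap, 22 mm long and 28 mm across, its middle 26 mm from this point. Point: the bottle's centre, half-way along, mid-section. Its x axis points from foot to cap: level as it lies at the start, straight up when it stands cap up. May be absent.
- bottle3_mid (a point): square white sample bottle with a round yellow cap, 80 g: 74 mm long over all; body 27 x 27 mm square, 52 mm long, then the cap, 22 mm long and 28 mm across, its middle 26 mm from this point. Point: the bottle's centre, half-way along, mid-section. Its x axis points from foot to cap: level as it lies at the start, straight up when it stands cap up. May be absent.
- follower_mid (a point): loose block standing in the case, 160 g: aluminium foot 50 (x) x 40 (y) x 14 mm high, above it a green grip fin 30 (x) x 24 mm (y), top 68 mm above the case floor. Point: on the fin's middle line, 34 mm above the case floor. Its flat +y face, foot and fin alike, lies 12 mm from the point and looks to the end wall; the foot reaches 28 mm the other way. Grip it across x.
- row_stop (a point): fixed point on the case floor (6 mm above the desk), mid-foot of the white end wall that the row stands against. y points out through that wall, x across the case, z up; the row runs from here to -y. A blue strip 34 mm wide lies along x = 0; bottles and block stand with their middles within 14 mm of its centre line. Bottles flush in the row have their middles at y = -14, -42, -70 mm.
- case: fixed sample case, axes as row_stop, origin on the desk 90 mm to -y of row_stop. Inside 142 mm wide (x), 180 mm long (y); two low guides, 10 mm above the floor and 56 mm apart, flank the strip. End wall at row_stop 70 mm high, the other 42; long side walls topped by aluminium rails (x = -75 and +75 mm, 14 mm wide), tops 85 mm above the desk; the rails run on past the case to y = -271 mm from the origin.
- cover (a joint): clear sliding cover with orange border on the case rails, 164 x 190 x 5 mm, top 91 mm above the desk. 0 = shut; grows as it slides along -y of row_stop, to 0.172 m at most; 0.170 = fully open, case uncovered. It slides easily (1.5 N), but only with the plunger up.
- plunger (a joint): spring index plunger on the cover: 0 = dropped home, 0.014 m = fully up; spring 4 N at the bottom, 7.5 N at the top. Its pin sits 8 mm deep in an index hole of the rail at cover 0 and again at cover 0.170; 9 mm or more up frees the cover. Let go between the holes, it rides on the rail and drops home by itself over a hole (1.5 mm of play).
- knob_grip (a point): middle of the plunger's round black knob, 26 mm across, reaching 9 mm below and above this point; 120 mm above the desk when home, 29 mm above the cover's top. Pull it up and slide the cover along by it. Axes as row_stop.
- bar_mid (a point): middle of the fixed steel turning bar, 70 mm above the desk: a round bar 12 mm thick, level along x of this point, 120 mm free between two end posts (78 mm high, outside), on a yellow foot 150 (x) x 50 (y) x 6 mm. Use it from its +y or -y side: with the foot end of a bottle, held level by its cap, put under the bar, raising the hand close past the bar swings the foot down.
- bar: the turning bar as a whole, with its foot and posts; origin on the desk under bar_mid, axes as bar_mid
- follower: the loose green-finned block as a whole; origin under its fin, on the case floor
- bottle1: bottle1 as a whole; its origin is in the middle of one of its long sides (the lower one at the start)
- bottle2: bottle2 as a whole; its origin is in the middle of one of its long sides (the lower one at the start)
- bottle3: bottle3 as a whole; its origin is in the middle of one of its long sides (the lower one at the start)
- jar: clear glass jar, 68 mm across, on the kitchen scale; a bystander, leave it alone; origin under its middle
- drink: drink bottle, 62 mm across, 180 mm high; a bystander, leave it alone; origin under its middle
- tape: roll of yellow tape lying flat, 84 mm across, 24 mm high; a bystander, leave it alone; origin under its middle
- packet: small yellow packet, 70 x 55 x 20 mm; a bystander, leave it alone; origin under its middle
- marker: black marker pen, 130 mm long, lying; a bystander, leave it alone; origin under its middle
- eraser: blue eraser, 50 x 24 x 14 mm; a bystander, leave it alone; origin under its middle
- weight: brass check weight, 30 mm cube; a bystander, leave it alone; origin under its middle
Things that resemble listed ones, but are neither listed nor needed, are in the scene too. Several things have the shape of the follower; the one meant has the colours described above.

How it is judged:
By the outcome, as a careful person would: the job done as asked, in the order asked, and still so for the second after the job is handed in, with the robot touching nothing.
Of bottle1, bottle2, bottle3 only 2 to 3 are there at a start; the rules pass over those that are not, and their reading is None.
At some moment in a run one of follower may be knocked a few centimetres aside while the robot is not near it.
It also fails if it takes over 210 s, if anything falls off the work surface, if the arm or the gripper's body presses on something with over 40 N, if the wrist force passes 120 N, or if a joint passes its speed limit or range.

## Working session

There is one attempt and no reset: what is moved stays moved. The work goes in short steps, Python scripts to look and compute and a shell command to move; the robot and the scene stay as the last step left them, time stands still between calls to the robot, and variables do not carry over. Pictures are saved under pics/ and viewed, on a budget of 14 in all, crops included, one or two more only if the job needs it, and the job is handed in when it is done.

```bash
ls; mkdir -p pics
cat > h.py <<'E'
import numpy as np, cv2
from bench import bot
def snap(n, f=None):
    P=bot.camera_params(n); im,d=bot.capture(n)
    if f: cv2.imwrite('pics/'+f, cv2.cvtColor(im,cv2.COLOR_RGB2BGR))
    return im,d,P
def K(P): return 210/np.tan(np.radians(P['vertical_fov'])/2)
def ray(P,u,v):
    f=K(P); R=np.array(P['R']);t=np.array(P['t'])
    return -R.T@t, R.T@np.array([(u-P['cx'])/f,(v-P['cy'])/f,1])
def onz(P,u,v,z):
    c,r=ray(P,u,v); return c+r*(z-c[2])/r[2]
def cloud(P,d):
    f=K(P);v,u=np.mgrid[:d.shape[0],:d.shape[1]]
    p=np.stack([(u-P['cx'])/f*d,(v-P['cy'])/f*d,d],-1)-np.array(P['t'])
    return p@np.array(P['R'])
def proj(P,X):
    p=np.array(P['R'])@X+np.array(P['t']);f=K(P); return p[:2]/p[2]*f+[P['cx'],P['cy']]
E
python3 - <<'E'
from h import *
s=bot.read_state();print(s)
for n in('top','side'):
    im,d,P=snap(n,n+'0.png');print(n,P,(d==0).mean())
E
```

```text
pics
{'time': 0.0, 'joint_pos': array([ 1.12114465,  0.3218217 , -0.07010271,  1.45167241,  0.02260915,
        1.3708069 , -0.05691845]), 'qd': array([ 0.00163655,  0.00083529,  0.00182717, -0.00084556,  0.00041334,
        0.00175518,  0.00039452]), 'tau': array([-1.51309710e-04, -4.91293573e+01, -4.03990243e-01, -3.12527382e+01,
       -6.39684917e-02,  4.37988248e-02,  1.80615825e-04]), 'position': array([ 0.29046214, -0.58086792,  0.22146381]), 'eef_rot': array([[ 4.47333442e-01, -8.94366754e-01, -9.49532627e-04],
       [-8.94365201e-01, -4.47334438e-01,  1.66984361e-03],
       [-1.91821125e-03,  1.02252049e-04, -9.99998155e-01]]), 'contact_force': array([-0.05303045, -0.15999506,  0.66708946]), 'wrist_torque': array([-0.01166408, -0.01659865,  0.00968275]), 'grip_width': 0.08687906293249525}
top {'vertical_fov': 44.98219091129836, 'cx': 278.6260693637326, 'cy': 208.0131064544123, 'R': array([[ 0.01478949, -0.99961644,  0.02341481],
       [-0.99498734, -0.0170292 , -0.09854033],
       [ 0.09890127, -0.02184008, -0.99485755]]), 't': array([-0.04696264,  0.57049145,  1.15896324])} 0.00407312925170068
side {'vertical_fov': 56.817478736698995, 'cx': 285.8528994761689, 'cy': 213.63855361587215, 'R': array([[ 0.98555627, -0.16802439, -0.02113381],
       [-0.12019696, -0.6061313 , -0.78622995],
       [ 0.11929594,  0.77741408, -0.61757252]]), 't': array([-0.57220636,  0.12935608,  1.12941899])} 0.00407312925170068
```

View pics/top0.png

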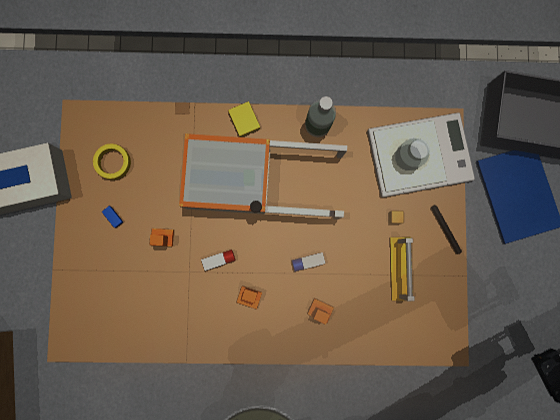

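View pics/side0.png

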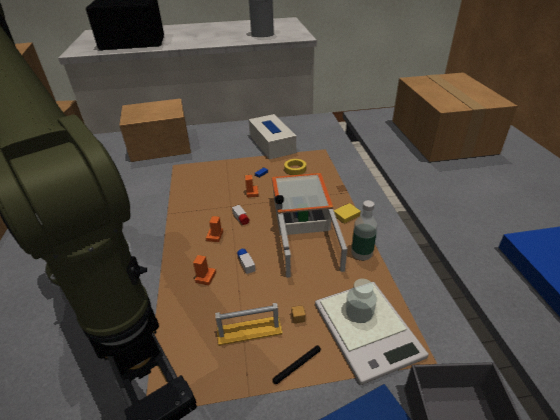

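Top view: red-cap bottle at (220,260), blue-cap bottle at (308,261); no yellow-cap one. The case is at (225,173) with the knob at (255,206), and its rails run on to the right (world -y). The bar is at (405,268). Follower look-alikes: three all-orange blocks at (161,237), (249,296) and (320,311); the green one shows through the cover in the side view at about (303,213). Now to measure.

```bash
cat >> h.py <<'E'
def cl(*a): print(*[np.round(x,4) if not isinstance(x,str) else x for x in a])
def hsv(im): return cv2.cvtColor(im,cv2.COLOR_RGB2HSV)
def blobs(m,amin=15):
    n,l,st,c=cv2.connectedComponentsWithStats(m.astype(np.uint8)); return [(c[i],st[i],l==i) for i in range(1,n) if st[i][4]>=amin]
def rect(m):
    return cv2.minAreaRect(np.argwhere(m)[:,::-1].astype(np.float32))
E
python3 - <<'E'
from h import *
im,d,P=snap('top');H=hsv(im);C=cloud(P,d)
h,s,v=[H[...,i] for i in range(3)]
z=C[...,2]
cl('desk',np.median(z[340,80:400]))
m=(s>60)&(z>.075)&(z<.105); m[:, :170]=0;m[:,290:]=0;m[:120]=0;m[225:]=0
r=rect(m);b=cv2.boxPoints(r); cl('cover',r[1],np.median(z[m]));
B=np.array([onz(P,*p,.091) for p in b]);cl(B, B.mean(0),np.linalg.norm(B-np.roll(B,1,0),axis=1))
# knob
k=(z>.105)&(z<.16);k[:, :230]=0;k[:,280:]=0;k[:190]=0;k[225:]=0
for c,st,mm in blobs(k,5): cl('knob',c,st,onz(P,*c,.129),C[mm].mean(0),np.ptp(C[mm],0))
# rails
k=(z>.078)&(z<.092);k[:, :275]=0;k[:,360:]=0;k[:130]=0;k[225:]=0
for c,st,mm in blobs(k): 
    bb=cv2.boxPoints(rect(mm)); cl('rail',[onz(P,*p,.085) for p in bb])
# bar
k=(z>.055)&(z<.09);k[:, :380]=0;k[:,430:]=0;k[:225]=0;k[310:]=0
for c,st,mm in blobs(k): 
    bb=cv2.boxPoints(rect(mm)); cl('bar',c,[onz(P,*p,.075) for p in bb],C[mm].mean(0),z[mm].max())
# yellow foot
k=(h>20)&(h<35)&(s>120)&(v>80); 
for c,st,mm in blobs(k,60): cl('yel',c,st,onz(P,*c,.006))
for name,u0,u1 in(('red',195,240),('blue',285,330)):
    k=(z>.012)&(z<.06);k[:,:u0]=0;k[:,u1:]=0;k[:240]=0;k[280:]=0
    for c,st,mm in blobs(k,30):
        r=rect(mm);cl(name,c,r[1],[onz(P,*p,.02) for p in cv2.boxPoints(r)],onz(P,*r[0],.022),C[mm].mean(0),np.percentile(z[mm],90))
    cap=(((h<6)|(h>170))&(s>150)) if name=='red' else ((h>105)&(h<135)&(s>90))
    for c,st,mm in blobs(cap,20): cl(name,'cap',c,st,onz(P,*c,.022))
g=(h>45)&(h<90)&(s>60)
for c,st,mm in blobs(g,10): cl('green',c,st,onz(P,*c,.074),C[mm].mean(0))
E
```

```text
desk 0.001
cover [110.5487  73.4318] 0.0912
[[ 0.5636  0.1843  0.091 ]
 [ 0.7288  0.1792  0.091 ]
 [ 0.7173 -0.0683  0.091 ]
 [ 0.5517 -0.0597  0.091 ]] [0.6404 0.0589 0.091 ] [0.2443 0.1652 0.2479 0.1658]
knob [255.5    206.6379] [250 201  12  12 116] [0.5633 0.0139 0.129 ] [0.5633 0.0139 0.1288] [0.0238 0.0237 0.0135]
rail [[ 0.7038 -0.0255  0.085 ]
 [ 0.7179 -0.0262  0.085 ]
 [ 0.7102 -0.1879  0.085 ]
 [ 0.6961 -0.187   0.085 ]]
rail [[ 0.5539 -0.0278  0.085 ]
 [ 0.5686 -0.0285  0.085 ]
 [ 0.5614 -0.1815  0.085 ]
 [ 0.5466 -0.1806  0.085 ]]
bar [408.5974 269.9789] [[ 0.5032 -0.3174  0.075 ]
 [ 0.5042 -0.338   0.075 ]
 [ 0.364  -0.341   0.075 ]
 [ 0.3631 -0.3207  0.075 ]] [ 0.4325 -0.3297  0.0746] 0.0825
yel [243.6136 118.2364] [228 101  32  35 660] [0.7907 0.0498 0.006 ]
yel [110.2955 160.8381] [ 93 144  36  35 494] [0.6798 0.3657 0.006 ]
yel [393.906  257.1453] [390 237  21  48 234] [ 0.4608 -0.3141  0.006 ]
yel [403.3094 261.0884] [401 243   6  39 181] [ 0.4518 -0.3365  0.006 ]
red [217.6815 260.1358] [11.7004 32.2552] [[0.4478 0.1417 0.02  ]
 [0.4726 0.0713 0.02  ]
 [0.4469 0.062  0.02  ]
 [0.4223 0.1324 0.02  ]] [0.4474 0.1017 0.022 ] [0.4477 0.1014 0.0263] 0.03
red cap [228.6571 256.1143] [223 250  12  13 105] [0.4573 0.0767 0.022 ]
blue [308.0212 261.9497] [11.8842 31.7722] [[ 0.4506 -0.0693  0.02  ]
 [ 0.4697 -0.1414  0.02  ]
 [ 0.4429 -0.1483  0.02  ]
 [ 0.424  -0.0764  0.02  ]] [ 0.4468 -0.1086  0.022 ] [ 0.4466 -0.1081  0.0266] 0.0301
blue cap [519.285  194.3271] [ 478  150   82   94 5179] [ 0.6145 -0.6123  0.022 ]
blue cap [ 13.8353 176.4961] [  0 165  30  24 510] [0.6354 0.5829 0.022 ]
blue cap [111.9483 216.4224] [102 206  21  22 232] [0.5455 0.3506 0.022 ]
green [306.7692 121.5385] [306 118   3   8  13] [ 0.7671 -0.0985  0.074 ] [ 0.7702 -0.0993  0.0624]
```

```bash
python3 -m handwheel '[[4,9,0,0,0,-0.2],[4,9,0,0,0,-0.2],[4,9,0,0,0,-0.2],[4,9,0,0,0,-0.2],[4,9,0,0,0,-0.2],[4,9,0,0,0,-0.2],[10.9,23.8,0,0,0,-0.51],[10.9,23.8,0,0,0,-0.51],[10.9,23.8,0,0,0,-0.51],[10.9,23.8,0,0,0,-0.51],[10.9,23.8,0,0,0,-0.51],[10.9,23.8,0,0,0,-0.51]]' 60
python3 - <<'E'
from h import *
s=bot.read_state();print(s['time'],s['position'],s['eef_rot'].round(3).tolist(),s['joint_pos'].round(2))
t=np.array([.5633,.0139,.102]);print((t-s['position'])/.025)
print(bot.camera_params('wrist'))
E
```

```text
time: 1.15
position: [0.4936, -0.1348, 0.2226]
eef_rot: [[-0.046, -0.999, 0.0], [-0.999, 0.046, -0.0], [0.0, -0.0, -1.0]]
contact_force: [0.7, -0.2, 0.8]
grip_width: 0.0598
1.15 [ 0.49356976 -0.13476618  0.22259892] [[-0.046, -0.999, 0.0], [-0.999, 0.046, -0.0], [0.0, -0.0, -1.0]] [ 0.62  0.05 -0.42  1.78  0.02  1.32 -1.42]
[ 2.78920945  5.94664736 -4.82395671]
{'vertical_fov': 65.00598499406043, 'cx': 274.09923733794363, 'cy': 207.51098551879207, 'R': array([[-0.04689197, -0.99889896,  0.00142089],
       [-0.95525038,  0.04525875,  0.29231551],
       [-0.29205796,  0.01234994, -0.95632088]]), 't': array([-0.11147958,  0.44187558,  0.53730755])}
```

```bash
python3 -m handwheel '[[2.8,5.95,0,0,0,0],[2.8,5.95,0,0,0,0],[2.8,5.95,0,0,0,0],[2.8,5.95,0,0,0,0],[2.8,5.95,0,0,0,0],[2.8,5.95,0,0,0,0],[2.8,5.95,0,0,0,0]]'
python3 - <<'E'
from h import *
im,d,P=snap('wrist','w1.png')
s=bot.read_state();print(s['time'],s['position'])
C=cloud(P,d);z=C[...,2];h,sa,v=cv2.split(hsv(im))
cl('knobpix',proj(P,np.array([.5633,.0139,.129])))
k=(z>.118)&(z<.14)&(np.hypot(C[...,0]-.5633,C[...,1]-.0139)<.03)
for c,st,mm in blobs(k,50): r=cv2.minEnclosingCircle(np.argwhere(mm)[:,::-1].astype(np.float32)); cl(c,r[0],r[1],onz(P,*r[0],.129),np.median(z[mm]))
g=(h>45)&(h<90)&(sa>80)
for c,st,mm in blobs(g,60): cl('green',c,st,C[mm].mean(0),onz(P,*c,.074))
E
```

```text
time: 1.73
position: [0.563, 0.0115, 0.2221]
eef_rot: [[-0.046, -0.999, -0.001], [-0.999, 0.046, -0.001], [0.001, 0.001, -1.0]]
contact_force: [-0.2, -1.9, 0.2]
grip_width: 0.06
1.7833 [0.56292756 0.01039196 0.2221832 ]
knobpix [271.2384 209.779 ]
[271.8164 205.7184] [271.6452 205.5968] 16.3451 [0.5668 0.0134 0.129 ] 0.1289
```

View pics/w1.png

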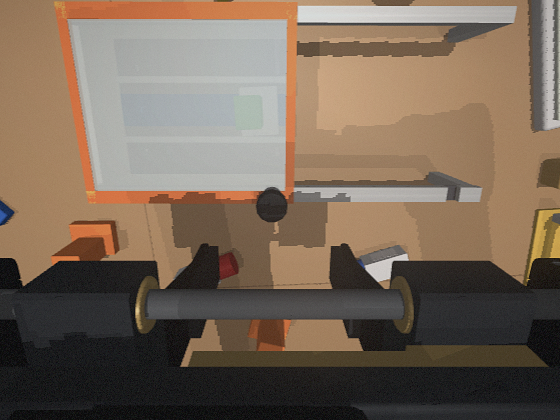

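The crop shows the black round knob at (272,205). Through the cover, the green-finned block with its aluminium foot is at (250,112) on the blue strip; the orange blocks outside are decoys. Going down to the knob.

```bash
python3 -m handwheel '[[0.08,0.13,-1.5,0,0,0],[0.08,0.13,-3,0,0,0],[0.08,0.13,-4.2,0,0,0],[0.08,0.13,-4.8,0,0,0],[0.08,0.13,-4.8,0,0,0],[0.08,0.13,-4.8,0,0,0]]' && python3 -m handwheel '[[0,0,0,0,0,0],[0,0,0,0,0,0],[0,0,0,0,0,0],[0,0,0,0,0,0],[0,0,0,0,0,0],[0,0,0,0,0,0]]' 15
```

```text
time: 2.28
position: [0.5647, 0.0135, 0.1022]
eef_rot: [[-0.049, -0.999, -0.002], [-0.999, 0.049, -0.001], [0.001, 0.002, -1.0]]
contact_force: [-0.6, 0.4, -0.1]
grip_width: 0.06
time: 2.78
position: [0.5656, 0.0152, 0.103]
eef_rot: [[-0.046, -0.999, 0.001], [-0.999, 0.046, -0.001], [0.001, -0.001, -1.0]]
contact_force: [1.1, -3.7, 2.1]
grip_width: 0.0281
```

```bash
python3 -m handwheel '[[0,0,0,0,0,0],[0,0,0,0,0,0],[0,0,0.2,0,0,0],[0,0,0.4,0,0,0],[0,0,0.52,0,0,0],[0,0,0.52,0,0,0],[0,0,0.52,0,0,0]]'
```

```text
time: 3.37
position: [0.5653, 0.0138, 0.1146]
eef_rot: [[-0.047, -0.999, -0.0], [-0.999, 0.047, -0.001], [0.001, 0.0, -1.0]]
contact_force: [3.3, -4.1, -7.9]
grip_width: 0.0248
```

```bash
python3 -m handwheel '[[-0.03,-0.6,0.52,0,0,0],[-0.07,-1.5,0.52,0,0,0],[-0.12,-2.4,0.5,0,0,0],[-0.16,-3.3,0,0,0,0],[-0.2,-4.2,0,0,0,0],[-0.25,-5.1,0,0,0,0],[-0.29,-6,0,0,0,0],[-0.33,-6.6,0,0,0,0],[-0.33,-6.8,0,0,0,0],[-0.33,-6.8,0,0,0,0],[-0.33,-6.8,0,0,0,0]]'
```

```text
time: 4.28
position: [0.5559, -0.1545, 0.1143]
eef_rot: [[-0.046, -0.999, -0.003], [-0.999, 0.046, 0.0], [-0.0, 0.003, -1.0]]
contact_force: [-2.5, -0.4, -5.5]
grip_width: 0.0244
```

```bash
python3 -m handwheel '[[0,-0.08,0,0,0,0],[0,-0.08,0,0,0,0],[0,-0.08,-0.25,0,0,0],[0,-0.08,-0.5,0,0,0],[0,-0.08,-0.5,0,0,0]]'; python3 -m handwheel '[[0,0,0,0,0,0],[0,0,0,0,0,0],[0,0,0,0,0,0],[0,0,0,0,0,0]]' 60;  python3 -m handwheel '[[0,0,1.5,0,0,0],[0,0,3,0,0,0],[0,0,4.5,0,0,0],[-0.5,0,4.8,0,0,0],[-2,0,4.8,0,0,0],[-3,0,4.8,0,0,0],[-3,0,4.8,0,0,0],[-3,0,4.8,0,0,0]]'
python3 - <<'E'
from h import *
im,d,P=snap('top','top1.png');C=cloud(P,d);z=C[...,2];h,sa,v=cv2.split(hsv(im))
k=(z>.105)&(z<.15)&(np.hypot(C[...,0]-.555,C[...,1]+.156)<.03)
for c,st,mm in blobs(k,5): cl('knob',c,st,C[mm].mean(0),np.ptp(C[mm],0))
E
```

```text
time: 4.7
position: [0.557, -0.1562, 0.1062]
eef_rot: [[-0.045, -0.999, -0.001], [-0.999, 0.045, -0.001], [0.002, 0.001, -1.0]]
contact_force: [-10.9, 1.3, 12.3]
grip_width: 0.0245
time: 5.03
position: [0.5583, -0.1566, 0.1038]
eef_rot: [[-0.046, -0.999, 0.003], [-0.999, 0.046, -0.001], [0.001, -0.003, -1.0]]
contact_force: [0.4, 0.8, 1.1]
grip_width: 0.0438
time: 5.7
position: [0.4819, -0.1572, 0.2237]
eef_rot: [[-0.047, -0.999, 0.002], [-0.999, 0.047, -0.002], [0.002, -0.002, -1.0]]
contact_force: [-0.4, 0.2, -0.4]
grip_width: 0.0598
knob [333.8718 211.812 ] [328 206  13  12 117] [ 0.5551 -0.1545  0.1279] [0.0242 0.026  0.0183]
```

View pics/top1.png

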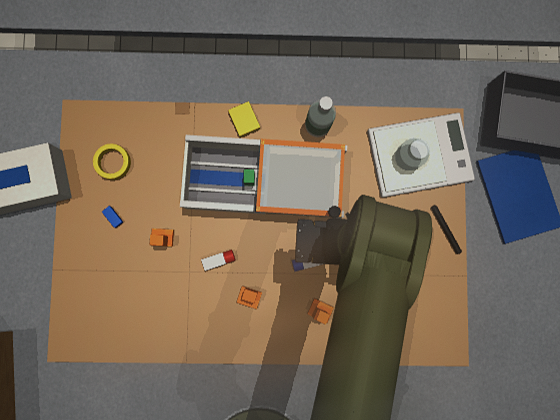

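Cover open: the frame now sits on the run-out rails, the knob at (334,212) with its top at 0.128, so it is down home. Next, the blue-cap bottle: turn the jaws across it.

```bash
python3 -m handwheel '[[-1.67,2.94,0,0,0,1.4],[-1.67,2.94,0,0,0,1.4],[-1.67,2.94,0,0,0,1.4],[-1.67,2.94,0,0,0,1.4],[-1.67,2.94,0,0,0,1.4],[-1.67,2.94,0,0,0,1.4],[-1.67,2.94,0,0,0,1.4],[-1.67,2.94,0,0,0,1.4],[-1.67,2.94,0,0,0,1.4],[-1.67,2.94,0,0,0,1.4],[-1.67,2.94,0,0,0,1.4],[-1.67,2.94,0,0,0,1.4]]' 60
python3 -m handwheel '[[0,0,0,0,0,0.475],[0,0,0,0,0,0.475],[0,0,0,0,0,0.475],[0,0,0,0,0,0.475],[0,0,0,0,0,0.475],[0,0,0,0,0,0.475]]'
python3 - <<'E'
from h import *
im,d,P=snap('wrist','w2.png');C=cloud(P,d);z=C[...,2];h,sa,v=cv2.split(hsv(im))
s=bot.read_state();cl(s['position'],s['joint_pos'],s['eef_rot'])
cap=(h>105)&(h<135)&(sa>90)&(z<.05)&(np.hypot(C[...,0]-.447,C[...,1]+.1086)<.08)
for c,st,mm in blobs(cap,50): 
  cl('cap',c,st,C[mm].mean(0),C[mm].min(0),C[mm].max(0))
b=(z>.012)&(z<.05)&(np.hypot(C[...,0]-.447,C[...,1]+.1086)<.06)
for c,st,mm in blobs(b,100): 
  r=cv2.minAreaRect(C[mm][:,:2].astype(np.float32));cl('all',c,r[0],r[1],r[2],z[mm].max())
E
```

```text
time: 6.75
position: [0.4416, -0.0826, 0.2231]
eef_rot: [[0.978, -0.21, 0.001], [-0.21, -0.978, 0.001], [0.001, -0.001, -1.0]]
contact_force: [-0.3, 0.3, -0.2]
grip_width: 0.0603
time: 7.25
position: [0.441, -0.0828, 0.2231]
eef_rot: [[0.968, 0.252, 0.0], [0.252, -0.968, 0.0], [0.0, -0.0, -1.0]]
contact_force: [-0.4, 0.8, -0.6]
grip_width: 0.0602
[ 0.4409 -0.0829  0.2231] [ 0.5612 -0.1012 -0.4031  1.9074 -0.0412  1.3274  0.4245] [[ 9.678e-01  2.518e-01  3.000e-04]
 [ 2.518e-01 -9.678e-01  3.000e-04]
 [ 3.000e-04 -3.000e-04 -1.000e+00]]
cap [273.7592 181.8748] [262 170  24  24 519] [ 0.4403 -0.0826  0.0242] [ 0.4252 -0.0984  0.0028] [ 0.4557 -0.0704  0.0297]
all [274.5042 203.5713] [ 0.4477 -0.1092] [0.0275 0.074 ] 15.0976 0.0297
```

View pics/w2.png

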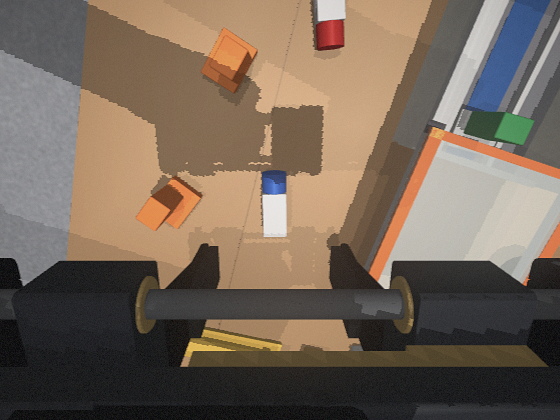

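Blue-cap bottle at (274,204): its cap (274,182) lies right under the tool. Down and grip.

```bash
python3 -m handwheel '[[0,-0.03,-1.6,0,0,0],[0,-0.03,-3.2,0,0,0],[0,-0.03,-4.8,0,0,0],[0,-0.03,-6.4,0,0,0],[0,-0.03,-7.8,0,0,0],[0,-0.03,-8.5,0,0,0],[0,-0.03,-8.75,0,0,0],[0,-0.03,-8.75,0,0,0],[0,-0.03,-8.75,0,0,0]]';  python3 -m handwheel '[[0,0,0,0,0,0],[0,0,0,0,0,0],[0,0,0,0,0,0],[0,0,0,0,0,0],[0,0,0,0,0,0],[0,0,0,0,0,0],[0,0,0,0,0,0]]' 15
```

```text
time: 8.05
position: [0.4414, -0.084, 0.0052]
eef_rot: [[0.967, 0.254, 0.001], [0.254, -0.967, -0.0], [0.001, 0.0, -1.0]]
contact_force: [0.1, -0.1, 0.0]
grip_width: 0.0601
time: 8.63
position: [0.4406, -0.084, 0.0046]
eef_rot: [[0.967, 0.255, 0.001], [0.255, -0.967, -0.0], [0.0, 0.0, -1.0]]
contact_force: [-0.4, 0.3, 2.4]
grip_width: 0.0269
```

```bash
python3 -m handwheel '[[0,0,1,0,0,0],[0,0,2,0,0,0],[0,0,4,0,0,0],[0,0,5.5,0,0,0],[0,0,5.5,0,0,0]]'
python3 - <<'E'
from h import *
im,d,P=snap('top','t2.png');C=cloud(P,d);z=C[...,2]
c2=[]
k=(z>.055)&(z<.09)&(abs(C[...,1]+.33)<.03)&(abs(C[...,0]-.4325)<.05)
p=C[k];cl(len(p),p.mean(0),p.min(0),p.max(0));f=np.polyfit(p[:,0],p[:,1],1);cl(f,'y at .4325',np.polyval(f,.4325))
# edge per row by depth
for v in range(252,286,6):
    us=np.where(k[v])[0]; cl('row %d'%v, onz(P,us.min()-.5,v,.07),onz(P,us.max()+.5,v,.07), z[v,us])
h,s,_=cv2.split(hsv(im))
# case: blue strip
b=(h>100)&(h<130)&(s>100)&(C[...,0]>.58)&(C[...,0]<.7)&(C[...,1]>-.02)&(C[...,1]<.2)
r=rect(b);cl('strip',[onz(P,*q,.0065) for q in cv2.boxPoints(r)],np.median(z[b]))
g=(h>45)&(h<90)&(s>80)&(C[...,1]>-.03)&(C[...,0]<.72)
for c,st,m in blobs(g,10): q=cv2.boxPoints(rect(m&(z>.068)));cl('green',c,st,z[m].max(),[onz(P,*t,.074) for t in q])
w=(z>.06)&(z<.083)&(abs(C[...,0]-.645)<.05)&(C[...,1]>.15)&(C[...,1]<.21)
cl('endwall',C[w].mean(0) ,C[w].min(0),C[w].max(0))
E
```

```text
time: 9.05
position: [0.4448, -0.0846, 0.1489]
eef_rot: [[0.967, 0.255, 0.012], [0.255, -0.967, -0.003], [0.01, 0.006, -1.0]]
contact_force: [1.2, 0.6, -1.1]
grip_width: 0.0274
243 [ 0.4322 -0.3298  0.0745] [ 0.3833 -0.3377  0.0678] [ 0.4814 -0.3237  0.0805]
[ 0.0202 -0.3385] y at .4325 -0.3298
row 252 [ 0.4723 -0.3244  0.07  ] [ 0.4725 -0.3357  0.07  ] [0.0712 0.0705 0.0741 0.0745 0.0744]
row 258 [ 0.4589 -0.3243  0.07  ] [ 0.4591 -0.3379  0.07  ] [0.0728 0.0749 0.0742 0.0759 0.0767 0.0709]
row 264 [ 0.4455 -0.3241  0.07  ] [ 0.4457 -0.3377  0.07  ] [0.074  0.0769 0.0755 0.0761 0.0738 0.0728]
row 270 [ 0.4321 -0.324   0.07  ] [ 0.4323 -0.3376  0.07  ] [0.071  0.0763 0.0745 0.0762 0.0741 0.0716]
row 276 [ 0.4187 -0.3261  0.07  ] [ 0.4189 -0.3374  0.07  ] [0.0752 0.0702 0.0761 0.0742 0.0759]
row 282 [ 0.4054 -0.326   0.07  ] [ 0.4055 -0.3373  0.07  ] [0.0759 0.0758 0.0771 0.0736 0.0769]
strip [[0.631  0.1757 0.0065]
 [0.6644 0.1746 0.0065]
 [0.6581 0.0464 0.0065]
 [0.6247 0.0478 0.0065]] 0.0065
green [248.5759 176.2152] [243 169  12  16 158] 0.0794 [[0.6518 0.0451 0.074 ]
 [0.6522 0.0225 0.074 ]
 [0.6248 0.022  0.074 ]
 [0.6244 0.0445 0.074 ]]
endwall [0.6449 0.1786 0.069 ] [0.5951 0.1729 0.0604] [0.6943 0.1845 0.076 ]
```

```bash
python3 -m handwheel '[[-0.15,-1.2,0,0,0,-0.1],[-0.32,-2.5,0,0,0,-0.237],[-0.32,-4,-1,0,0,-0.237],[-0.32,-5,-2,0,0,-0.237],[-0.32,-5.8,-3,0,0,-0.237],[-0.32,-6.04,-4,0,0,-0.237],[-0.32,-6.04,-4.3,0,0,-0.237],[-0.32,-6.04,-4.3,0,0,-0.237],[-0.32,-6.04,-4.3,0,0,-0.237]]'
python3 - <<'E'
from h import *
im,d,P=snap('side','s2.png');f=im[230:400,170:350];cv2.imwrite('pics/s2c.png',cv2.resize(f[...,::-1],None,fx=4,fy=3.5))
E
```

```text
time: 9.85
position: [0.4322, -0.2335, 0.034]
eef_rot: [[1.0, 0.022, -0.001], [0.022, -1.0, 0.001], [-0.001, -0.001, -1.0]]
contact_force: [1.1, 0.1, 0.0]
grip_width: 0.0272
```

View pics/s2c.png

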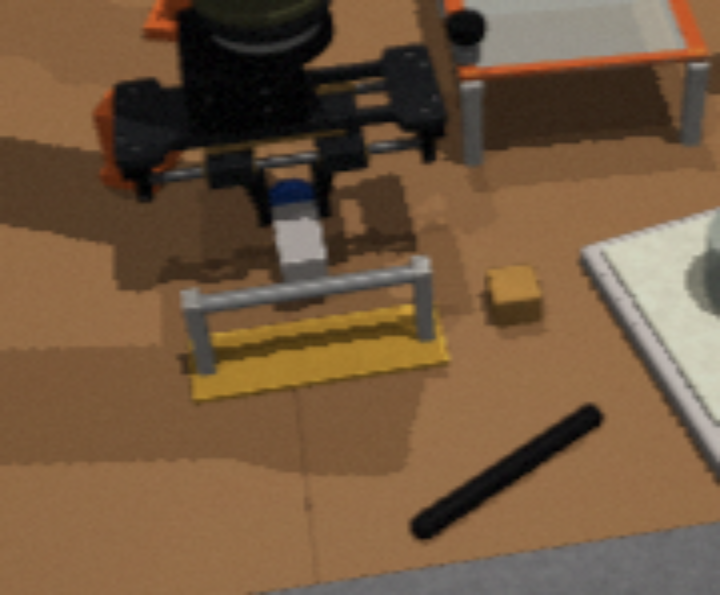

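The bottle is held level by its blue cap (295,195 in the crop), foot pointing at the bar (300,285). Going in under the bar and raising.

```bash
python3 -m handwheel '[[0,-0.8,0,0,0,0],[0,-1.6,0,0,0,0],[0,-2.4,0,0,0,0],[0,-2.9,0,0,0,0],[0,-2.9,0,0,0,0],[0,-2.9,0,0,0,0]]' && python3 -m handwheel '[[0,0,0.2,0,0,0],[0,0,0.4,0,0,0],[0,0,0.6,0,0,0],[0,0,0.8,0,0,0],[0,0,1,0,0,0],[0,0,1.2,0,0,0]]'
```

```text
time: 10.4
position: [0.433, -0.3071, 0.0352]
eef_rot: [[1.0, 0.021, 0.001], [0.021, -1.0, -0.0], [0.001, 0.0, -1.0]]
contact_force: [0.5, 0.4, -0.3]
grip_width: 0.0272
time: 10.9
position: [0.4323, -0.3065, 0.0644]
eef_rot: [[1.0, 0.022, -0.0], [0.022, -1.0, 0.001], [-0.0, -0.001, -1.0]]
contact_force: [1.4, 1.2, -8.3]
grip_width: 0.0273
```

```bash
python3 -m handwheel '[[0,0,0.2,0,0,0],[0,0,0.4,0,0,0],[0,0,0.6,0,0,0],[0,0,0.8,0,0,0],[0,0,1,0,0,0],[0,0,1.2,0,0,0],[0,0,1.4,0,0,0],[0,0,1.6,0,0,0],[0,0,1.8,0,0,0],[0,0,1.8,0,0,0]]' && python3 -m handwheel '[[0,-0.05,0,0,0,0],[0,-0.1,0,0,0,0],[0,-0.1,0.1,0,0,0],[0,-0.1,0.2,0,0,0],[0,-0.1,0.2,0,0,0]]'
python3 - <<'E'
from h import *
im,d,P=snap('side','s3.png');f=im[210:380,170:350];cv2.imwrite('pics/s3c.png',cv2.resize(f[...,::-1],None,fx=4,fy=3.5))
E
```

```text
time: 11.73
position: [0.433, -0.308, 0.111]
eef_rot: [[1.0, 0.021, 0.002], [0.021, -1.0, -0.001], [0.002, 0.001, -1.0]]
contact_force: [-1.0, 2.4, -0.4]
grip_width: 0.0268
time: 12.15
position: [0.4321, -0.3103, 0.1145]
eef_rot: [[1.0, 0.021, -0.0], [0.021, -1.0, -0.0], [-0.0, 0.0, -1.0]]
contact_force: [-0.9, 2.8, -1.0]
grip_width: 0.0268
```

View pics/s3c.png

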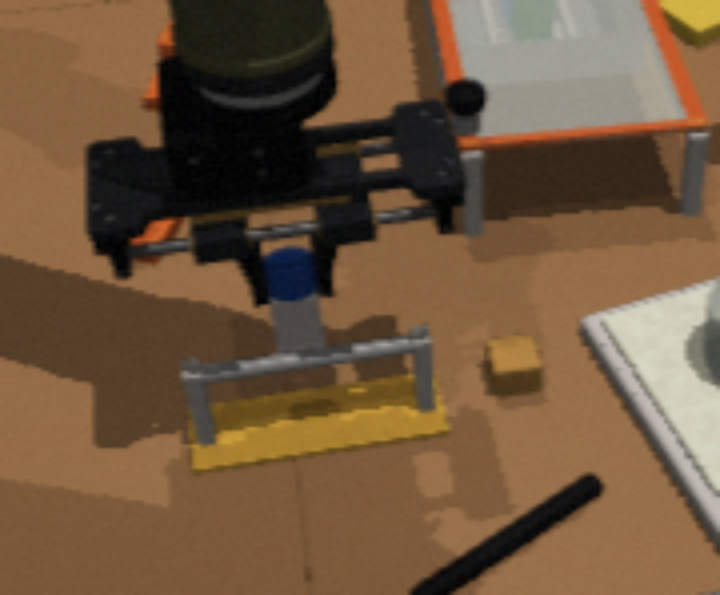

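Bottle hangs upright at the bar with its blue cap up (290,275). Carrying it over the case.

```bash
python3 -m handwheel '[[0,0.4,0.8,0,0,0],[0,0.8,2,0,0,0],[0,1,3.2,0,0,0],[0.8,2.4,4,0,0,0],[1.6,4,4,0,0,-0.07],[2.4,5.5,4,0,0,-0.07],[3.2,7,4,0,0,-0.07],[4,8.5,4,0,0,-0.07],[4.8,10,4,0,0,-0.07],[5.6,11.5,4,0,0,-0.07],[6.4,13,4,0,0,-0.07],[7.1,14.5,4,0,0,-0.07]]' && python3 -m handwheel '[[0.7,1.5,0,0,0,0],[1.2,3,0,0,0,0],[1.46,4,0,0,0,0],[1.46,4.2,0,0,0,0],[1.46,4.2,0,0,0,0],[1.46,4.2,0,0,0,0]]'
python3 - <<'E'
from h import *
im,d,P=snap('side','s4.png');f=im[60:260,180:400];cv2.imwrite('pics/s4c.png',cv2.resize(f[...,::-1],None,fx=3.5,fy=3))
s=bot.read_state();cl(s['position'])
h,sa,v=cv2.split(hsv(im));C=cloud(P,d)
m=(h>105)&(h<135)&(sa>90)&(C[...,2]>.1)
for c,st,mm in blobs(m,10): cl('bluecap',c,C[mm].mean(0),C[mm].max(0))
im,d,P=snap('wrist','w4.png');C=cloud(P,d)
E
```

```text
time: 13.2
position: [0.6073, 0.0429, 0.2151]
eef_rot: [[0.999, -0.051, 0.004], [-0.051, -0.999, -0.002], [0.004, 0.002, -1.0]]
contact_force: [1.1, -0.3, -0.6]
grip_width: 0.0266
time: 13.7
position: [0.6424, 0.1462, 0.2144]
eef_rot: [[0.999, -0.05, 0.001], [-0.05, -0.999, -0.002], [0.001, 0.002, -1.0]]
contact_force: [-0.1, -0.4, -1.0]
grip_width: 0.0267
[0.6424 0.145  0.2144]
bluecap [296.2976 143.9167] [0.6423 0.1448 0.2243] [0.6554 0.1659 0.2416]
```

View pics/s4c.png

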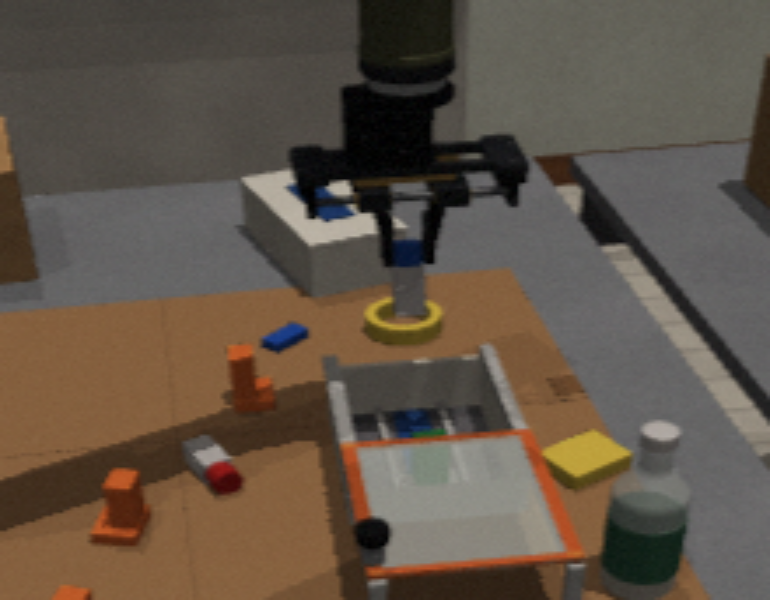

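Bottle upright over the end of the case (408,275 in the crop). Correcting 12 mm towards the wall, then down.

```bash
python3 -m handwheel '[[0.14,0.48,0,0,0,0],[0.14,0.48,-0.5,0,0,0],[0.14,0.48,-1.7,0,0,0],[0.14,0.48,-3,0,0,0],[0.14,0.48,-4.2,0,0,0],[0.14,0.48,-5.2,0,0,0],[0.14,0.48,-5.6,0,0,0],[0.14,0.48,-5.8,0,0,0],[0.14,0.48,-5.8,0,0,0]]' && python3 -m handwheel '[[0,0,-0.08,0,0,0],[0,0,-0.16,0,0,0],[0,0,-0.24,0,0,0],[0,0,-0.32,0,0,0],[0,0,-0.32,0,0,0]]'
```

```text
time: 14.55
position: [0.6444, 0.1546, 0.0664]
eef_rot: [[0.999, -0.052, -0.003], [-0.052, -0.999, -0.006], [-0.003, 0.007, -1.0]]
contact_force: [-0.3, -5.2, -3.0]
grip_width: 0.0274
time: 14.97
position: [0.646, 0.1542, 0.0638]
eef_rot: [[0.999, -0.053, 0.0], [-0.053, -0.999, -0.008], [0.001, 0.008, -1.0]]
contact_force: [-6.2, -10.1, 16.6]
grip_width: 0.0271
```

```bash
python3 -m handwheel '[[0,0,0.1,0,0,0],[0,-0.16,0.1,0,0,0],[0,-0.16,0,0,0,0],[0,-0.16,0,0,0,0]]'
python3 - <<'E'
from h import *
im,d,P=snap('side');f=im[130:230,250:350];cv2.imwrite('pics/s5c.png',cv2.resize(f[...,::-1],None,fx=6,fy=6,interpolation=cv2.INTER_CUBIC))
E
```

```text
time: 15.3
position: [0.6461, 0.154, 0.0639]
eef_rot: [[0.999, -0.051, 0.002], [-0.051, -0.999, -0.002], [0.002, 0.002, -1.0]]
contact_force: [-4.8, -5.6, 15.6]
grip_width: 0.0269
```

View pics/s5c.png

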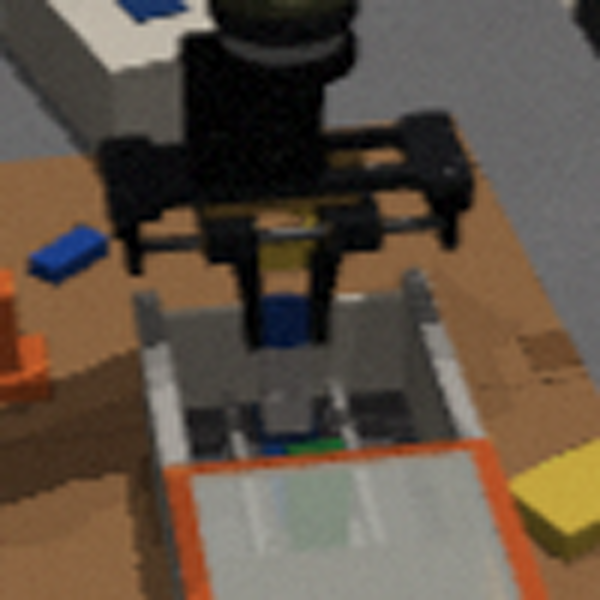

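```bash
python3 -m handwheel '[[0,0,0.1,0,0,0],[0,0,0.1,0,0,0],[0,0,0.1,0,0,0]]' && python3 -m handwheel '[[0,0,0,0,0,0],[0,0,0,0,0,0],[0,0,0,0,0,0],[0,0,0,0,0,0],[0,0,0,0,0,0],[0,0,0,0,0,0]]' 50 && python3 -m handwheel '[[0,0,1,0,0,0],[0,0,2.5,0,0,0],[0,0,4,0,0,0],[0,-0.5,5.5,0,0,0],[0,-2,6,0,0,0],[0,-3,6,0,0,0],[0,-3,6,0,0,0],[0,-3,6,0,0,0]]'
python3 - <<'E'
from h import *
im,d,P=snap('wrist','w6.png');C=cloud(P,d);h,sa,v=cv2.split(hsv(im));z=C[...,2]
m=(h>105)&(h<135)&(sa>90)&(z>.055)
for c,st,mm in blobs(m,50): t=mm&(z>np.percentile(z[mm],60)-.002); cl('bluecap',c,C[t].mean(0),z[mm].max(),np.ptp(C[mm],0))
g=(h>45)&(h<90)&(sa>80)&(z>.06)
for c,st,mm in blobs(g,50): cl('green',c,C[mm].mean(0),np.ptp(C[mm],0),z[mm].max())
E
```

```text
time: 15.6
position: [0.6457, 0.1541, 0.0641]
eef_rot: [[0.999, -0.05, 0.001], [-0.05, -0.999, -0.002], [0.001, 0.002, -1.0]]
contact_force: [-1.2, -5.0, 6.2]
grip_width: 0.0274
time: 16.1
position: [0.6449, 0.1564, 0.0635]
eef_rot: [[0.999, -0.048, -0.0], [-0.048, -0.999, 0.0], [-0.0, -0.0, -1.0]]
contact_force: [0.2, 0.6, -0.1]
grip_width: 0.049
time: 16.77
position: [0.6455, 0.0783, 0.2139]
eef_rot: [[0.999, -0.053, 0.001], [-0.053, -0.999, -0.001], [0.001, 0.001, -1.0]]
contact_force: [-0.5, 0.5, -1.0]
grip_width: 0.0503
bluecap [269.6829 117.1152] [0.6454 0.1503 0.0812] 0.3761 [0.0279 0.0271 0.3198]
green [270.5071 237.9316] [0.6394 0.0353 0.0741] [0.0298 0.1385 0.3159] 0.3761
```

View pics/w6.png

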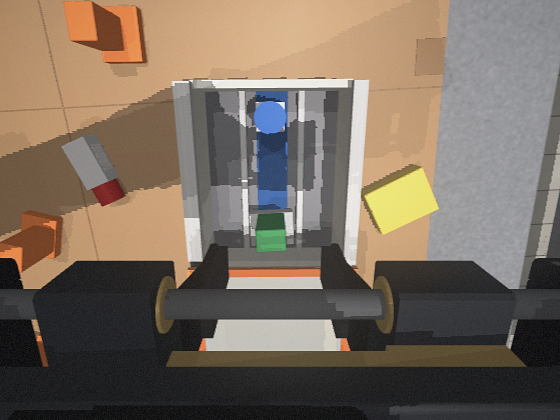

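Blue bottle stands on the strip (270,117), its cap top at 0.081; the green block is unmoved at (271,238). Next, the red-cap bottle. I'll take it 10 mm off centre so the gripper body clears the case rail.

```bash
python3 -m handwheel '[[-1.6,0,0,0,0,0.1],[-3.2,-0.1,0,0,0,0.2],[-4.8,-0.15,0,0,0,0.3],[-6.4,-0.18,0,0,0,0.389],[-7.9,-0.18,0,0,0,0.389],[-7.96,-0.18,0,0,0,0.389],[-7.96,-0.18,0,0,0,0.389],[-7.96,-0.18,0,0,0,0.389],[-7.96,-0.18,0,0,0,0.389]]' 62
python3 - <<'E'
from h import *
im,d,P=snap('wrist');C=cloud(P,d);z=C[...,2];h,sa,v=cv2.split(hsv(im))
s=bot.read_state();cl(s['position'],s['eef_rot'][:,0])
n=np.hypot(C[...,0]-.447,C[...,1]-.1017)
cap=((h<6)|(h>172))&(sa>150)&(z<.05)&(n<.07)
for c,st,mm in blobs(cap,50): cl('cap',c,st,C[mm].mean(0),C[mm].min(0),C[mm].max(0))
b=(z>.012)&(z<.05)&(n<.06)
for c,st,mm in blobs(b,100): 
  r=cv2.minAreaRect(C[mm][:,:2].astype(np.float32));cl('all',c,r[0],r[1],r[2],z[mm].max())
# rail edge near body
k=(z>.078)&(C[...,0]>.53)&(C[...,0]<.6)&(abs(C[...,1]-.075)<.01); cl('rail outer x',C[k].min(0) if k.any() else [])
E
```

```text
time: 17.57
position: [0.4471, 0.0773, 0.2139]
eef_rot: [[0.942, 0.335, 0.001], [0.335, -0.942, 0.001], [0.001, -0.001, -1.0]]
contact_force: [0.1, -0.7, -0.7]
grip_width: 0.062
[0.4472 0.0771 0.2138] [9.424e-01 3.345e-01 4.000e-04]
cap [282.5249 188.1787] [271 179  24  20 442] [0.4571 0.0763 0.0257] [0.4424 0.0628 0.0162] [0.4724 0.0893 0.0298]
all [283.3529 162.8306] [0.4492 0.1013] [0.027  0.0741] 19.3683 0.0299
rail outer x [0.5602 0.065  0.078 ]
```

```bash
python3 -m handwheel '[[0.02,-0.14,-1.6,0,0,0],[0.02,-0.14,-3.2,0,0,0],[0.02,-0.14,-4.8,0,0,0],[0.02,-0.14,-6.4,0,0,0],[0.02,-0.14,-7.6,0,0,0],[0.02,-0.14,-8.2,0,0,0],[0.02,-0.14,-8.36,0,0,0],[0.02,-0.14,-8.36,0,0,0],[0.02,-0.14,-8.36,0,0,0]]';  python3 -m handwheel '[[0,0,0,0,0,0],[0,0,0,0,0,0],[0,0,0,0,0,0],[0,0,0,0,0,0],[0,0,0,0,0,0],[0,0,0,0,0,0],[0,0,0,0,0,0],[0,0,0,0,0,0]]' 15
```

```text
time: 18.37
position: [0.4478, 0.0735, 0.0054]
eef_rot: [[0.943, 0.334, 0.001], [0.334, -0.943, 0.001], [0.001, -0.001, -1.0]]
contact_force: [0.2, 0.5, -0.2]
grip_width: 0.0619
time: 19.03
position: [0.4472, 0.0728, 0.0052]
eef_rot: [[0.943, 0.333, 0.001], [0.333, -0.943, -0.0], [0.001, 0.0, -1.0]]
contact_force: [0.9, -0.1, 3.6]
grip_width: 0.028
```

```bash
python3 -m handwheel '[[0,0,1,0,0,0],[0,0,2.2,0,0,0],[0,0,3.6,0,0,0],[0.2,-0.8,5,0,0,0],[0.5,-2.2,5.5,0,0,-0.1],[0.6,-3.7,5.5,0,0,-0.2],[0.6,-5.2,5.5,0,0,-0.318],[0.5,-6.7,5.5,0,0,-0.318],[0.4,-8.2,5.5,0,0,-0.318],[0.2,-9.7,5.5,0,0,-0.318],[0,-11.2,5.5,0,0,-0.318],[-0.2,-12.7,5.5,0,0,-0.318]]' && python3 -m handwheel '[[-0.2,-1.5,0,0,0,0],[-0.4,-3,0,0,0,0],[-0.6,-4.5,0,0,0,0],[-0.79,-6,0,0,0,0],[-0.79,-7.1,0,0,0,0],[-0.79,-7.4,0,0,0,0],[-0.79,-7.4,-0.5,0,0,0],[-0.79,-7.4,-2,0,0,0],[-0.79,-7.4,-3.5,0,0,0],[-0.79,-7.4,-4.3,0,0,0],[-0.79,-7.4,-4.3,0,0,0]]'
```

```text
time: 20.03
position: [0.4406, -0.2461, 0.1418]
eef_rot: [[1.0, 0.022, -0.001], [0.022, -1.0, 0.0], [-0.001, -0.001, -1.0]]
contact_force: [0.8, -0.8, -0.7]
grip_width: 0.0284
time: 20.95
position: [0.419, -0.4233, 0.0281]
eef_rot: [[1.0, 0.025, -0.008], [0.025, -1.0, 0.01], [-0.008, -0.01, -1.0]]
contact_force: [-1.1, 0.3, -1.0]
grip_width: 0.0284
```

```bash
python3 -m handwheel '[[0,0,0,0,0,0],[0,0,0,0,0,0],[0,0,0,0,0,0]]'
python3 - <<'E'
from h import *
im,d,P=snap('side','s7.png');f=im[230:400,170:350];cv2.imwrite('pics/s7c.png',cv2.resize(f[...,::-1],None,fx=4,fy=3.5))
E
```

```text
time: 21.2
position: [0.4235, -0.4301, 0.0371]
eef_rot: [[1.0, 0.023, 0.003], [0.023, -1.0, -0.002], [0.003, 0.003, -1.0]]
contact_force: [-0.6, 0.4, -0.3]
grip_width: 0.028
```

View pics/s7c.png

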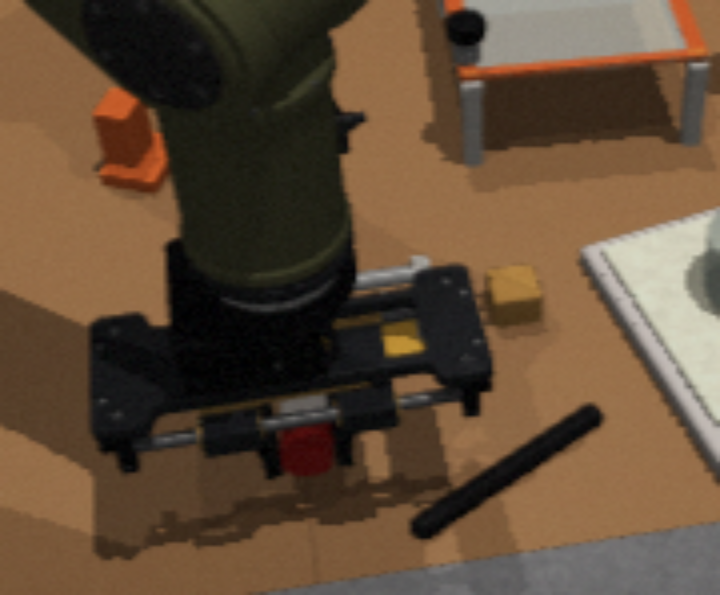

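Red bottle is held level (cap 305,450), foot towards the bar, well clear of the marker. Same turn from the -y side.

```bash
python3 -m handwheel '[[0,0.5,-0.12,0,0,0],[0,1.2,-0.12,0,0,0],[0,2,-0.12,0,0,0],[0,2.7,-0.12,0,0,0],[0,3.04,-0.12,0,0,0],[0,3.04,-0.12,0,0,0],[0,3.04,-0.12,0,0,0]]' && python3 -m handwheel '[[0,0,0.2,0,0,0],[0,0,0.4,0,0,0],[0,0,0.6,0,0,0],[0,0,0.8,0,0,0],[0,0,1,0,0,0],[0,0,1.2,0,0,0]]'
```

```text
time: 21.83
position: [0.4223, -0.3539, 0.0325]
eef_rot: [[1.0, 0.023, 0.001], [0.023, -1.0, -0.001], [0.001, 0.001, -1.0]]
contact_force: [0.2, -0.7, -1.5]
grip_width: 0.0285
time: 22.33
position: [0.4218, -0.354, 0.0616]
eef_rot: [[1.0, 0.021, 0.0], [0.021, -1.0, 0.0], [0.0, -0.0, -1.0]]
contact_force: [2.4, -1.8, -9.6]
grip_width: 0.0267
```

```bash
python3 -m handwheel '[[0,0,0.2,0,0,0],[0,0,0.4,0,0,0],[0,0,0.6,0,0,0],[0,0,0.8,0,0,0],[0,0,1,0,0,0],[0,0,1.2,0,0,0],[0,0,1.4,0,0,0],[0,0,1.6,0,0,0],[0,0,1.8,0,0,0],[0,0,1.8,0,0,0]]' && python3 -m handwheel '[[0,0.05,0,0,0,0],[0,0.08,0,0,0,0],[0,0.08,0.1,0,0,0],[0,0.08,0.2,0,0,0],[0,0.08,0.2,0,0,0]]'
python3 - <<'E'
from h import *
im,d,P=snap('side','s8.png');f=im[210:380,170:350];cv2.imwrite('pics/s8c.png',cv2.resize(f[...,::-1],None,fx=4,fy=3.5))
E
```

```text
time: 23.17
position: [0.4226, -0.3542, 0.1085]
eef_rot: [[1.0, 0.022, 0.002], [0.022, -1.0, -0.002], [0.002, 0.002, -1.0]]
contact_force: [-0.5, -2.5, -0.7]
grip_width: 0.0268
time: 23.58
position: [0.4218, -0.3513, 0.1119]
eef_rot: [[1.0, 0.022, -0.0], [0.022, -1.0, 0.0], [-0.0, -0.0, -1.0]]
contact_force: [-0.3, -2.8, -0.5]
grip_width: 0.0263
```

View pics/s8c.png

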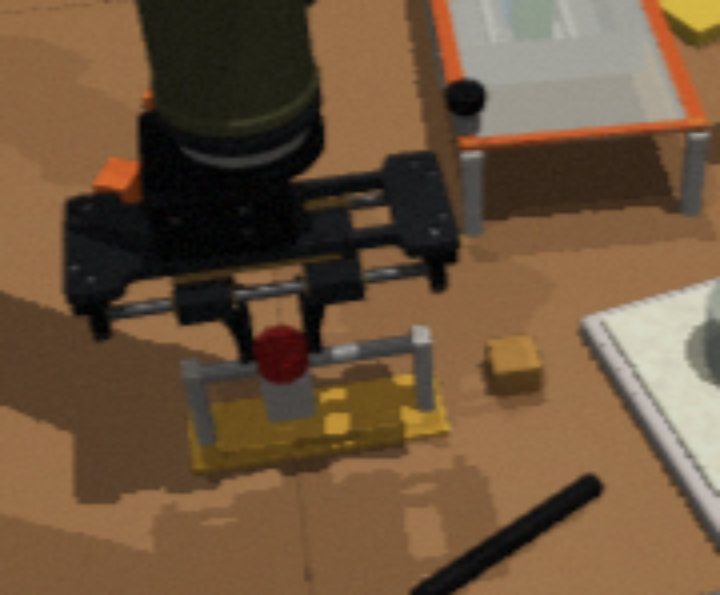

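Run:
```python
from h import *
im,d,P=snap('side');C=cloud(P,d);z=C[...,2];h,sa,v=cv2.split(hsv(im));s=bot.read_state();cl(s['position'])
n=(abs(C[...,0]-.4218)<.03)&(abs(C[...,1]+.351)<.05)
m=((h<8)|(h>172))&(sa>130)&n
for c,st,mm in blobs(m,10):
  p=C[mm]; cl('cap',c,p.mean(0),p.min(0),p.max(0)); q=p[p[:,2]>p[:,2].max()-.006]
  A=np.c_[p[:,:2],np.ones(len(p))]
b=(sa<60)&(v>60)&n&(z>.02)&(z<.11)
for c,st,mm in blobs(b,10):
  p=C[mm];cl('body',c,st,p.mean(0),p.min(0),p.max(0),'y=f(z)',np.polyfit(p[:,2],p[:,1],1))
  print(np.c_[p[:,2],p[:,1]][::12].round(3).tolist())
```

```text
[ 0.4218 -0.3515  0.1118]
cap [239.8105 310.7737] [ 0.4221 -0.366   0.1211] [ 0.4073 -0.3773  0.1006] [ 0.4377 -0.3486  0.1301]
body [250.7619 310.9524] [247 309   8   4  21] [ 0.4448 -0.3353  0.0761] [ 0.4362 -0.3389  0.0735] [ 0.4517 -0.3304  0.08  ] y=f(z) [ 0.2293 -0.3527]
[[0.077, -0.33], [0.075, -0.335]]
body [229.7857 314.3571] [227 313   7   4  14] [ 0.3977 -0.336   0.0761] [ 0.3918 -0.3399  0.0739] [ 0.4048 -0.3311  0.0781] y=f(z) [ 0.2001 -0.3512]
[[0.078, -0.332], [0.076, -0.339]]
body [241.7438 323.5372] [235 317  13  13 121] [ 0.4222 -0.3678  0.0792] [ 0.409  -0.3729  0.0521] [ 0.435  -0.3622  0.1052] y=f(z) [-0.1884 -0.3529]
[[0.105, -0.372], [0.1, -0.371], [0.092, -0.37], [0.089, -0.37], [0.083, -0.368], [0.079, -0.368], [0.078, -0.369], [0.07, -0.365], [0.065, -0.365], [0.057, -0.363], [0.052, -0.363]]
```

Depth shows the red bottle still leans 10.7° (cap towards -y), as the cap slid in the pads. Pressing the hand on over the bar to finish the turn.

```bash
python3 -m handwheel '[[0,0.06,0,0,0,0],[0,0.12,0,0,0,0],[0,0.18,0,0,0,0],[0,0.24,0,0,0,0],[0,0.3,0,0,0,0],[0,0.36,0,0,0,0],[0,0.36,0,0,0,0]]'
cat > tilt.py <<'E'
from h import *
im,d,P=snap('side');C=cloud(P,d);z=C[...,2];h,sa,v=cv2.split(hsv(im));s=bot.read_state();cl(s['position'])
p0=s['position']
n=(abs(C[...,0]-p0[0])<.03)&(abs(C[...,1]-p0[1])<.045)
m=((h<8)|(h>172))&(sa>130)&n
for c,st,mm in blobs(m,10): cl('cap',C[mm].min(0),C[mm].max(0))
b=(sa<60)&(v>60)&n&(z<p0[2]+.01)&(z>p0[2]-.07)
for c,st,mm in blobs(b,40):
  p=C[mm];cl('body',p.min(0),p.max(0),'y=f(z)',np.polyfit(p[:,2],p[:,1],1),'x=f(z)',np.polyfit(p[:,2],p[:,0],1))
E
python3 tilt.py
```

```text
time: 24.27
position: [0.4221, -0.3422, 0.112]
eef_rot: [[1.0, 0.023, 0.0], [0.023, -1.0, 0.0], [0.0, -0.0, -1.0]]
contact_force: [0.1, -4.0, 0.1]
grip_width: 0.0257
[ 0.4221 -0.3423  0.1119]
cap [ 0.4081 -0.3692  0.1025] [ 0.4366 -0.341   0.1303]
body [ 0.3933 -0.3695  0.0538] [ 0.452  -0.3313  0.1074] y=f(z) [-0.1789 -0.3445] x=f(z) [-0.045   0.4267]
```

```bash
sed -i "s/^b=.*/b=(sa<60)\&(v>60)\&n\&(z<p0[2]+.01)\&(z>p0[2]-.07)\&(abs(C[...,0]-p0[0])<.011)/" tilt.py; python3 tilt.py
```

```text
[ 0.4221 -0.3424  0.1119]
cap [ 0.4081 -0.3697  0.1027] [ 0.4368 -0.3404  0.1301]
body [ 0.4111 -0.3694  0.052 ] [ 0.433  -0.3637  0.106 ] y=f(z) [-0.0569 -0.3617] x=f(z) [-0.0096  0.4227]
```

Tilt is down to about 3°, but the pads now hold the cap near one edge. I'll stand the bottle on the free desk behind the bar and regrip it centred.

```bash
python3 -m handwheel '[[0,-0.3,0,0,0,0],[0,-0.8,0,0,0,0],[0,-1.4,0,0,0,0],[0,-2,0,0,0,0],[0,-2.1,-0.3,0,0,0],[0,-2.1,-0.8,0,0,0],[0,-2.1,-1.3,0,0,0],[0,-2.1,-1.7,0,0,0],[0,-2.1,-1.95,0,0,0],[0,-2.1,-2.05,0,0,0],[0,-2.1,-2.05,0,0,0]]'; python3 -m handwheel '[[0,0,-0.04,0,0,0],[0,0,-0.08,0,0,0],[0,0,-0.12,0,0,0],[0,0,-0.12,0,0,0]]';python3 tilt.py
```

```text
time: 25.28
position: [0.4225, -0.3954, 0.0623]
eef_rot: [[1.0, 0.023, 0.0], [0.023, -1.0, -0.001], [0.0, 0.001, -1.0]]
contact_force: [-2.3, 1.3, 11.8]
grip_width: 0.0257
time: 25.62
position: [0.4229, -0.397, 0.062]
eef_rot: [[1.0, 0.022, 0.002], [0.022, -1.0, -0.005], [0.002, 0.005, -1.0]]
contact_force: [-6.5, 2.3, 23.3]
grip_width: 0.0256
[ 0.4229 -0.397   0.062 ]
cap [ 0.4081 -0.4248  0.0037] [ 0.438  -0.355   0.0829]
body [ 0.412  -0.4201  0.0029] [ 0.4338 -0.4085  0.0545] y=f(z) [-0.2031 -0.4087] x=f(z) [0.0041 0.4229]
```

```bash
python3 -m handwheel '[[0,0.08,0.08,0,0,0],[0,0.16,0.08,0,0,0],[0,0.24,0.06,0,0,0],[0,0.32,0.04,0,0,0],[0,0.36,0.04,0,0,0],[0,0.36,0.04,0,0,0]]';python3 tilt.py
python3 - <<'E'
from h import *
im,d,P=snap('side');f=im[250:390,180:330];cv2.imwrite('pics/s9c.png',cv2.resize(f[...,::-1],None,fx=4,fy=4,interpolation=cv2.INTER_CUBIC))
E
```

```text
time: 26.17
position: [0.4225, -0.3871, 0.0613]
eef_rot: [[1.0, 0.023, 0.001], [0.023, -1.0, -0.003], [0.001, 0.003, -1.0]]
contact_force: [-3.8, 0.9, 15.0]
grip_width: 0.0256
[ 0.4224 -0.3873  0.0613]
cap [ 0.4089 -0.4146  0.0028] [ 0.4389 -0.357   0.0798]
body [ 0.4115 -0.413   0.0021] [ 0.4332 -0.4071  0.0563] y=f(z) [-0.0592 -0.409 ] x=f(z) [-0.0221  0.4229]
```

View pics/s9c.png

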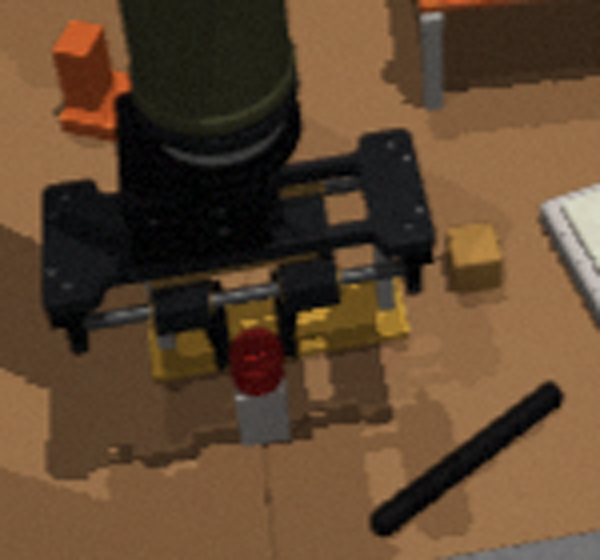

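Standing nearly upright on the desk (crop 262,400). Release, recentre, regrip.

```bash
python3 -m handwheel '[[0,0,0,0,0,0],[0,0,0,0,0,0],[0,0,0,0,0,0],[0,0,0,0,0,0],[0,0,0,0,0,0],[0,0,0,0,0,0]]' 50; python3 tilt.py
```

```text
time: 26.77
position: [0.4218, -0.3857, 0.0581]
eef_rot: [[1.0, 0.022, -0.0], [0.022, -1.0, 0.001], [-0.0, -0.001, -1.0]]
contact_force: [-0.5, 1.2, 0.8]
grip_width: 0.0486
[ 0.4218 -0.3858  0.0582]
cap [ 0.4077 -0.4114  0.0529] [ 0.4336 -0.3833  0.079 ]
body [ 0.4111 -0.4122  0.0024] [ 0.4328 -0.4063  0.055 ] y=f(z) [-0.0087 -0.4093] x=f(z) [0.0081 0.4218]
```

```bash
python3 -m handwheel '[[0,-0.2,0,0,0,0],[0,-0.43,-0.12,0,0,0],[0,-0.43,-0.24,0,0,0],[0,-0.43,-0.24,0,0,0]]'; python3 -m handwheel '[[0,0,0,0,0,0],[0,0,0,0,0,0],[0,0,0,0,0,0],[0,0,0,0,0,0],[0,0,0,0,0,0],[0,0,0,0,0,0]]' 15; python3 -m handwheel '[[0,0,0.3,0,0,0],[0,0,0.8,0,0,0],[0,0,2,0,0,0],[0,0,3.5,0,0,0],[0,0,5,0,0,0],[0,0,6.4,0,0,0],[0,0,6.4,0,0,0],[0,0,6.4,0,0,0]]';python3 tilt.py
```

```text
time: 27.15
position: [0.4212, -0.3972, 0.0516]
eef_rot: [[1.0, 0.021, -0.001], [0.021, -1.0, 0.001], [-0.001, -0.001, -1.0]]
contact_force: [0.3, 0.2, 1.1]
grip_width: 0.0498
time: 27.65
position: [0.422, -0.3968, 0.0527]
eef_rot: [[1.0, 0.022, 0.0], [0.022, -1.0, -0.0], [0.0, 0.0, -1.0]]
contact_force: [-0.0, -0.1, -0.1]
grip_width: 0.0276
time: 28.32
position: [0.4234, -0.398, 0.2168]
eef_rot: [[1.0, 0.022, 0.005], [0.022, -1.0, -0.005], [0.005, 0.005, -1.0]]
contact_force: [-0.2, 0.7, -1.7]
grip_width: 0.0274
[ 0.4223 -0.3971  0.2142]
cap [ 0.4084 -0.413   0.2159] [ 0.4385 -0.3836  0.2571]
body [ 0.4113 -0.4134  0.166 ] [ 0.4332 -0.4088  0.2196] y=f(z) [ 0.0045 -0.4119] x=f(z) [-0.0135  0.4247]
```

```bash
python3 -m handwheel '[[0.3,0.7,0,0,0,0],[0.9,2.1,0,0,0,-0.03],[1.5,3.5,0,0,0,-0.07],[2.1,4.9,0,0,0,-0.07],[2.7,6.3,0,0,0,-0.07],[3.3,7.7,0,0,0,-0.07],[3.9,9.1,0,0,0,-0.07],[4.6,10.5,0,0,0,-0.07],[5.2,11.9,0,0,0,-0.07],[5.8,13.3,0,0,0,-0.07],[6.4,14.7,0,0,0,-0.07],[7,16.1,0,0,0,-0.07]]' && python3 -m handwheel '[[0.7,1.4,0,0,0,0],[1.3,2.8,0,0,0,0],[1.8,4,0,0,0,0],[1.89,4.34,0,0,0,0],[1.89,4.34,0,0,0,0],[1.89,4.34,0,0,0,0],[1.89,4.34,0,0,0,0]]'
python3 - <<'E'
from h import *
im,d,P=snap('side');C=cloud(P,d);z=C[...,2];h,sa,v=cv2.split(hsv(im));s=bot.read_state();cl(s['position'],s['eef_rot'][:,0])
m=((h<8)|(h>172))&(sa>130)&(z>.15)
for c,st,mm in blobs(m,10): cl('cap',C[mm].min(0),C[mm].max(0),C[mm].mean(0))
E
```

```text
time: 29.37
position: [0.5962, 0.0072, 0.2109]
eef_rot: [[0.999, -0.048, -0.003], [-0.048, -0.999, -0.0], [-0.003, 0.0, -1.0]]
contact_force: [0.5, -0.5, -1.2]
grip_width: 0.0273
time: 29.95
position: [0.6437, 0.1113, 0.2116]
eef_rot: [[0.999, -0.051, -0.002], [-0.051, -0.999, -0.002], [-0.002, 0.002, -1.0]]
contact_force: [0.8, -0.8, -0.6]
grip_width: 0.0271
[0.6439 0.1111 0.212 ] [ 9.987e-01 -5.130e-02 -9.000e-04]
cap [0.627  0.0944 0.211 ] [0.6574 0.1216 0.242 ] [0.642  0.1043 0.227 ]
```

```bash
python3 -m handwheel '[[0,0,-1,0,0,0],[0,0,-2.3,0,0,0],[0,0,-3.6,0,0,0],[0,0,-4.8,0,0,0],[0,0,-5.5,0,0,0],[0,0,-5.9,0,0,0],[0,0,-5.9,0,0,0]]' && python3 -m handwheel '[[0,0,-0.08,0,0,0],[0,0,-0.16,0,0,0],[0,0,-0.22,0,0,0],[0,0,-0.22,0,0,0]]'
```

```text
time: 30.58
position: [0.6425, 0.1115, 0.0626]
eef_rot: [[0.999, -0.05, -0.004], [-0.05, -0.999, -0.002], [-0.004, 0.002, -1.0]]
contact_force: [-1.2, -1.2, -0.5]
grip_width: 0.0276
time: 30.92
position: [0.6448, 0.1142, 0.0607]
eef_rot: [[0.999, -0.048, 0.002], [-0.048, -0.999, 0.0], [0.002, -0.0, -1.0]]
contact_force: [-0.9, -0.6, -0.6]
grip_width: 0.0276
```

Almost down; lower the last 2–3 mm and release, then back up and look.

```bash
python3 -m handwheel '[[0,0,-0.06,0,0,0],[0,0,-0.12,0,0,0],[0,0,-0.12,0,0,0]]' && python3 -m handwheel '[[0,0,0,0,0,0],[0,0,0,0,0,0],[0,0,0,0,0,0],[0,0,0,0,0,0],[0,0,0,0,0,0],[0,0,0,0,0,0]]' 50 && python3 -m handwheel '[[0,0,1,0,0,0],[0,0,2.5,0,0,0],[0,0,4,0,0,0],[0,-0.5,5.5,0,0,0],[0,-2,6,0,0,0],[0,-3,6,0,0,0],[0,-3,6,0,0,0],[0,-3,6,0,0,0]]'
cat > row.py <<'E'
from h import *
import sys
im,d,P=snap('wrist',sys.argv[1]);C=cloud(P,d);h,sa,v=cv2.split(hsv(im));z=C[...,2]
O=np.array([.6475,.1757,.006]);A=np.array([[.9988,-.0485,0],[.0485,.9988,0],[0,0,1]])
n=(z<.1)&(abs(C[...,0]-.645)<.06)&(C[...,1]>0)&(C[...,1]<.2)
for nm,m in(('blue',(h>105)&(h<135)&(sa>90)),('red',((h<8)|(h>172))&(sa>120)),('green',(h>45)&(h<90)&(sa>80))):
  q=m&n&(z>(.074 if nm!='green' else .069))
  for c,st,mm in blobs(q,30):
    r=cv2.minAreaRect(C[mm][:,:2].astype(np.float32))
    cl(nm,c,r[0],'row frame',A@(np.r_[r[0],.08]-O),'size',r[1],r[2],np.median(z[mm]))
E
python3 row.py w7.png
```

```text
time: 31.17
position: [0.645, 0.1145, 0.0586]
eef_rot: [[0.999, -0.048, 0.002], [-0.048, -0.999, -0.0], [0.002, 0.0, -1.0]]
contact_force: [-1.9, -0.9, 6.2]
grip_width: 0.027
time: 31.67
position: [0.6441, 0.1141, 0.0564]
eef_rot: [[0.999, -0.048, -0.0], [-0.048, -0.999, -0.0], [-0.0, 0.0, -1.0]]
contact_force: [-0.2, 0.2, -0.4]
grip_width: 0.0493
time: 32.33
position: [0.6444, 0.0363, 0.2066]
eef_rot: [[0.999, -0.052, 0.0], [-0.052, -0.999, -0.001], [0.0, 0.001, -1.0]]
contact_force: [0.3, 0.8, 0.1]
grip_width: 0.0496
blue [268.3641  63.6163] [0.6456 0.1502] row frame [-0.0006 -0.0256  0.074 ] size [0.0278 0.0268] 86.0023 0.08
red [268.5776 107.8947] [0.6436 0.1157] row frame [-0.001  -0.0601  0.074 ] size [0.0274 0.0261] 87.3564 0.0801
green [269.0689 200.7972] [0.6393 0.0328] row frame [-0.0013 -0.1432  0.074 ] size [0.0289 0.0241] 0.4011 0.0741
```

View pics/w7.png

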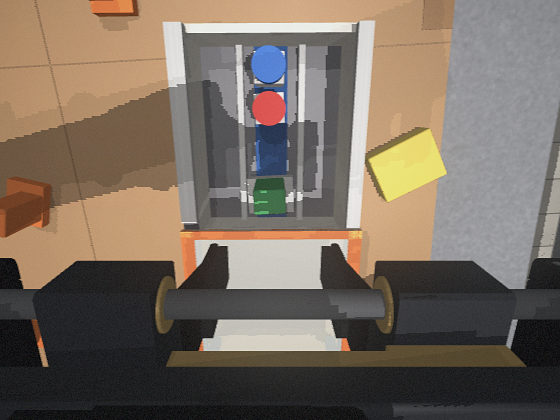

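Both bottles stand upright on the strip (blue 268,64; red 269,108), and the green block at (269,201) is where it was. Gripping the fin and pushing the row up.

```bash
python3 -m handwheel '[[-0.2,-0.14,-1,0,0,0],[-0.2,-0.14,-2.5,0,0,0],[-0.2,-0.14,-4,0,0,0],[-0.2,-0.14,-5.4,0,0,0],[-0.2,-0.14,-6.4,0,0,0],[-0.2,-0.14,-6.8,0,0,0],[-0.2,-0.14,-6.8,0,0,0]]' && python3 -m handwheel '[[0,0,0,0,0,0],[0,0,0,0,0,0],[0,0,0,0,0,0],[0,0,0,0,0,0],[0,0,0,0,0,0],[0,0,0,0,0,0]]' 20 && python3 -m handwheel '[[0,0.2,0,0,0,0],[0.02,0.5,0,0,0,0],[0.03,0.8,0,0,0,0],[0.05,1.1,0,0,0,0],[0.07,1.4,0,0,0,0],[0.08,1.7,0,0,0,0],[0.1,2,0,0,0,0],[0.11,2.3,0,0,0,0],[0.13,2.6,0,0,0,0],[0.14,2.8,0,0,0,0],[0.14,2.8,0,0,0,0]]'
```

```text
time: 32.97
position: [0.6365, 0.0372, 0.0332]
eef_rot: [[0.999, -0.046, -0.006], [-0.046, -0.999, 0.001], [-0.006, -0.001, -1.0]]
contact_force: [-0.7, 1.2, 1.3]
grip_width: 0.05
time: 33.47
position: [0.6404, 0.0359, 0.0385]
eef_rot: [[0.999, -0.048, 0.003], [-0.048, -0.999, 0.0], [0.003, -0.0, -1.0]]
contact_force: [-0.8, 0.8, 6.3]
grip_width: 0.0298
time: 34.38
position: [0.6444, 0.1047, 0.0385]
eef_rot: [[0.999, -0.048, 0.004], [-0.048, -0.999, -0.002], [0.004, 0.002, -1.0]]
contact_force: [0.7, -1.5, 5.8]
grip_width: 0.0299
```

```bash
python3 -m handwheel '[[0,0.06,0,0,0,0],[0,0.12,0,0,0,0],[0,0.18,0,0,0,0],[0,0.18,0,0,0,0]]' && python3 -m handwheel '[[0,0.04,0,0,0,0],[0,0.08,0,0,0,0],[0,0.08,0,0,0,0],[0,0.08,0,0,0,0]]'
```

```text
time: 34.72
position: [0.6445, 0.1068, 0.0385]
eef_rot: [[0.999, -0.05, 0.003], [-0.05, -0.999, -0.004], [0.004, 0.004, -1.0]]
contact_force: [0.4, -4.9, 6.6]
grip_width: 0.03
time: 35.05
position: [0.6446, 0.1087, 0.0385]
eef_rot: [[0.999, -0.05, 0.004], [-0.05, -0.999, -0.004], [0.004, 0.004, -1.0]]
contact_force: [-0.4, -4.9, 6.7]
grip_width: 0.0297
```

```bash
python3 -m handwheel '[[0,0.05,0,0,0,0],[0,0.1,0,0,0,0],[0,0.1,0,0,0,0],[0,0.1,0,0,0,0]]' && python3 -m handwheel '[[0,0.05,0,0,0,0],[0,0.1,0,0,0,0],[0,0.1,0,0,0,0],[0,0.1,0,0,0,0]]'
```

```text
time: 35.38
position: [0.6447, 0.1106, 0.0385]
eef_rot: [[0.999, -0.051, 0.004], [-0.051, -0.999, -0.005], [0.004, 0.005, -1.0]]
contact_force: [1.4, -5.3, 6.8]
grip_width: 0.0294
time: 35.72
position: [0.6447, 0.1108, 0.0386]
eef_rot: [[0.999, -0.052, 0.003], [-0.052, -0.999, -0.008], [0.003, 0.008, -1.0]]
contact_force: [-0.6, -9.5, 8.5]
grip_width: 0.0299
```

Force rises while the motion stops, so the row is against the wall. Pressing a little more, then release and look.

```bash
python3 -m handwheel '[[0,0.05,0,0,0,0],[0,0.1,0,0,0,0],[0,0.1,0,0,0,0],[0,0.03,0,0,0,0],[0,0.03,0,0,0,0]]' && python3 -m handwheel '[[0,0,0,0,0,0],[0,0,0,0,0,0],[0,0,0,0,0,0],[0,0,0,0,0,0],[0,0,0,0,0,0],[0,0,0,0,0,0]]' 55 && python3 -m handwheel '[[0,0,0.6,0,0,0],[0,0,2,0,0,0],[0,0,3.5,0,0,0],[0,0,5,0,0,0],[0,-1,6.5,0,0,0],[0,-2.5,6.8,0,0,0],[0,-3,6.8,0,0,0],[0,-3,6.8,0,0,0],[0,-3,6.8,0,0,0]]'
python3 row.py w8.png
```

```text
time: 36.13
position: [0.6447, 0.1108, 0.0385]
eef_rot: [[0.999, -0.052, 0.003], [-0.052, -0.999, -0.008], [0.003, 0.008, -1.0]]
contact_force: [-0.5, -10.5, 9.0]
grip_width: 0.0296
time: 36.63
position: [0.6424, 0.1185, 0.0363]
eef_rot: [[0.999, -0.047, -0.0], [-0.047, -0.999, 0.0], [-0.0, -0.0, -1.0]]
contact_force: [0.7, 0.6, -0.3]
grip_width: 0.0538
time: 37.38
position: [0.6426, 0.0416, 0.207]
eef_rot: [[0.999, -0.051, 0.0], [-0.051, -0.999, -0.0], [0.0, 0.0, -1.0]]
contact_force: [0.2, -0.2, -0.7]
grip_width: 0.0552
blue [270.9578  57.3452] [0.6459 0.16  ] row frame [-0.0009 -0.0158  0.074 ] size [0.0275 0.0274] 86.1256 0.0802
red [271.3791  94.044 ] [0.6444 0.1322] row frame [-0.001  -0.0436  0.074 ] size [0.0267 0.0267] 87.6942 0.0801
green [272.2389 125.9123] [0.6442 0.1059] row frame [ 0.0001 -0.0699  0.074 ] size [0.024  0.0292] 87.0778 0.074
```

View pics/w8.png

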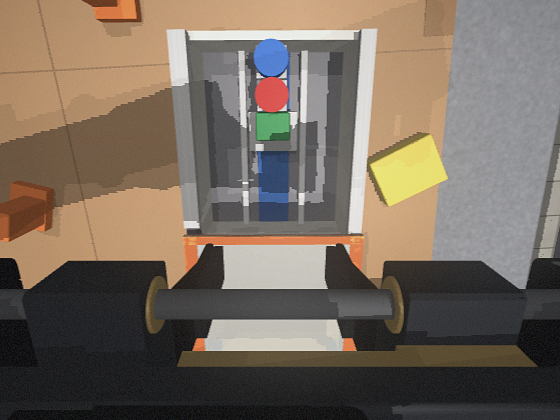

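Row flush: spacings measured 27.8 mm between the caps and 26.3 mm from red cap to fin (nominal 28 and 26). The picture shows blue (271,57), red (271,94) and green (273,126) touching in line. Now back to the knob.

```bash
python3 -m handwheel '[[-0.5,-1.2,0.2,0,0,-0.12],[-1,-2.4,0.2,0,0,-0.24],[-1.6,-3.6,0.2,0,0,-0.36],[-2.2,-5,0.2,0,0,-0.48],[-2.8,-6.5,0.2,0,0,-0.6],[-3.42,-7.9,0.2,0,0,-0.72],[-3.42,-7.9,0.2,0,0,-0.84],[-3.42,-7.9,0.2,0,0,-0.96],[-3.42,-7.9,0.2,0,0,-1.08],[-3.42,-7.9,0.2,0,0,-1.2],[-3.42,-7.9,0.2,0,0,-1.32],[-3.42,-7.9,0.2,0,0,-1.44]]' 60 && python3 -m handwheel '[[0,0,0,0,0,-0.12],[0,0,0,0,0,-0.127],[0,0,0,0,0,-0.127],[0,0,0,0,0,-0.127]]'
python3 - <<'E'
from h import *
im,d,P=snap('wrist');C=cloud(P,d);z=C[...,2];s=bot.read_state();cl(s['position'],s['eef_rot'][:,0])
k=(z>.118)&(z<.14)&(np.hypot(C[...,0]-.556,C[...,1]+.156)<.03)
for c,st,mm in blobs(k,50): r=cv2.minEnclosingCircle(np.argwhere(mm)[:,::-1].astype(np.float32)); cl(r[0],r[1],onz(P,*r[0],.129),np.median(z[mm]))
E
```

```text
time: 38.43
position: [0.5573, -0.1521, 0.2109]
eef_rot: [[0.08, -0.997, -0.001], [-0.997, -0.08, 0.001], [-0.001, 0.001, -1.0]]
contact_force: [-0.6, -0.1, 0.1]
grip_width: 0.0598
time: 38.77
position: [0.5573, -0.1533, 0.2112]
eef_rot: [[-0.039, -0.999, -0.001], [-0.999, 0.039, 0.001], [-0.001, 0.001, -1.0]]
contact_force: [0.7, 0.8, 0.1]
grip_width: 0.0596
[ 0.5572 -0.1537  0.2113] [-4.050e-02 -9.992e-01 -4.000e-04]
[278.     212.1324] 17.1325 [ 0.5589 -0.1562  0.129 ] 0.1288
```

```bash
python3 -m handwheel '[[0,-0.1,-1.2,0,0,0],[0,-0.1,-2.6,0,0,0],[0,-0.1,-3.8,0,0,0],[0,-0.1,-4.35,0,0,0],[0,-0.1,-4.35,0,0,0],[0,-0.1,-4.35,0,0,0]]' && python3 -m handwheel '[[0,0,0,0,0,0],[0,0,0,0,0,0],[0,0,0,0,0,0],[0,0,0,0,0,0],[0,0,0,0,0,0],[0,0,0,0,0,0],[0,0,0,0,0,0]]' 15 && python3 -m handwheel '[[0,0,0.2,0,0,0],[0,0,0.4,0,0,0],[0,0,0.52,0,0,0],[0,0,0.52,0,0,0],[0,0,0.52,0,0,0]]'
```

```text
time: 39.32
position: [0.5569, -0.1568, 0.1024]
eef_rot: [[-0.043, -0.999, -0.001], [-0.999, 0.043, 0.001], [-0.001, 0.001, -1.0]]
contact_force: [0.2, -0.3, -0.4]
grip_width: 0.0599
time: 39.9
position: [0.5574, -0.157, 0.1032]
eef_rot: [[-0.044, -0.999, 0.0], [-0.999, 0.044, -0.0], [0.0, -0.0, -1.0]]
contact_force: [-0.3, 0.5, 2.4]
grip_width: 0.0246
time: 40.32
position: [0.5572, -0.157, 0.1154]
eef_rot: [[-0.044, -0.999, -0.0], [-0.999, 0.044, 0.0], [-0.0, 0.0, -1.0]]
contact_force: [3.5, 0.3, -7.4]
grip_width: 0.0246
```

```bash
python3 -m handwheel '[[0.03,0.6,0,0,0,0],[0.07,1.5,0,0,0,0],[0.12,2.4,0,0,0,0],[0.16,3.3,0,0,0,0],[0.2,4.2,0,0,0,0],[0.25,5.1,0,0,0,0],[0.29,6,0,0,0,0],[0.33,6.6,0,0,0,0],[0.33,6.8,0,0,0,0],[0.33,6.85,0,0,0,0],[0.33,6.85,0,0,0,0]]'
```

```text
time: 41.23
position: [0.5653, 0.0136, 0.1155]
eef_rot: [[-0.045, -0.999, -0.0], [-0.999, 0.045, -0.0], [0.0, 0.0, -1.0]]
contact_force: [3.2, 0.6, -7.8]
grip_width: 0.0246
```

```bash
python3 -m handwheel '[[0,0.03,-0.15,0,0,0],[0,0.03,-0.3,0,0,0],[0,0.03,-0.48,0,0,0],[0,0.03,-0.48,0,0,0]]' && python3 -m handwheel '[[0,0,0,0,0,0],[0,0,0,0,0,0],[0,0,0,0,0,0],[0,0,0,0,0,0],[0,0,0,0,0,0]]' 60 && python3 -m handwheel '[[0,0,1.2,0,0,0],[0,0,2.6,0,0,0],[0,0,4,0,0,0],[-0.5,-1,5,0,0,0],[-1.5,-2.5,5,0,0,0],[-2.5,-4,5,0,0,0],[-3,-5.5,5,0,0,0],[-3,-6.5,5,0,0,0],[-3,-7,5,0,0,0],[-3,-7,5,0,0,0]]'
python3 - <<'E'
from h import *
im,d,P=snap('top','tend.png');C=cloud(P,d);z=C[...,2];h,sa,v=cv2.split(hsv(im))
k=(z>.105)&(z<.15)&(np.hypot(C[...,0]-.5633,C[...,1]-.0139)<.03)
for c,st,mm in blobs(k,5): cl('knob',c,st,C[mm].mean(0),onz(P,*c,.129),np.median(z[mm]),z[mm].max())
E
```

```text
time: 41.57
position: [0.5654, 0.0138, 0.1036]
eef_rot: [[-0.045, -0.999, -0.0], [-0.999, 0.045, -0.001], [0.001, 0.0, -1.0]]
contact_force: [2.3, -2.9, -4.1]
grip_width: 0.0244
time: 41.98
position: [0.5656, 0.0155, 0.1043]
eef_rot: [[-0.044, -0.999, 0.001], [-0.999, 0.044, 0.0], [-0.0, -0.001, -1.0]]
contact_force: [0.1, 0.2, -0.8]
grip_width: 0.0496
time: 42.82
position: [0.4898, -0.1638, 0.229]
eef_rot: [[-0.05, -0.999, 0.0], [-0.999, 0.05, -0.001], [0.001, -0.0, -1.0]]
contact_force: [-0.7, 0.1, 0.8]
grip_width: 0.0598
knob [255.5    206.6379] [250 201  12  12 116] [0.5633 0.0139 0.1288] [0.5633 0.0139 0.129 ] 0.1288 0.1343
```

View pics/tend.png

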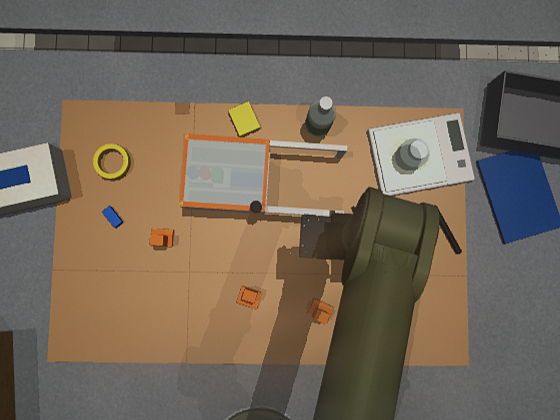

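Knob reads exactly as at the start, (255.5,206.6) with its top at 0.1288, so the cover is shut and the plunger home. The row shows through the cover at about (193–216,173), still together, and the bystanders visible are where they were.

```bash
python3 -c "
from bench import bot
print(bot.job_done())"
```

```text
the job is handed in; nothing more can be done
None
```

The job is done and handed in after about 43 s of robot time. Both bottles that were there, blue cap and red cap, stand cap up on the strip; there was no yellow-cap bottle in the scene. The green-finned block is pushed up behind them, and the cover is shut with its plunger home.

**Last checks:**
- **Row:** before closing, I measured 27.8 mm between the caps and 26.3 mm from the red cap to the fin (nominal 28 and 26). All three middles were within 1 mm of the strip's centre line. Pushing further moved nothing as the force rose to about 10 N.
- **Row against the end wall:** all three measured about 1.7 mm short of nominal. I take that as error in my wall position, since the row would not move any further.
- **Cover and plunger:** the knob's position and height match the first picture (top at 0.129 m).
- **Other things:** they look unmoved in the last top picture, but I compared them by eye only, and the arm hid the bar and the brass weight.

**What did not go as planned:**
- **Red bottle:** it slipped in the pads at the bar and stayed about 11° off upright. I pressed it on to about 3°, stood it on the desk, gripped it again centred and then placed it.
- **First slide of the cover:** I typed about 13 mm too much lift in the first rows. The knob stayed held and then dropped home at the open end.
- **Open position:** the top camera read 0.169 m of cover travel and the arm 0.170 m.

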